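# Set the length stop and hold the offcut in the jig

### The arm

A 6-joint arm with a two-finger parallel gripper is mounted at the origin on a cart in front of the work surface, level with it; the furniture and walls round the work are solid. World frame = base frame: x ahead of the robot, y to its left, z up, the work surface at z = 0. Lengths are in m, angles in rad, forces in N, time in s.
With the tool pointing down it reaches from about 0.35 to 1 m from the base axis. Payload 7.1 kg.
Tool frame: the origin (TCP) lies on the centre line of the jaws, within the pads' length; the fingertips stand 22 mm ahead of it and the grasp point (between the pads) lies 3 mm ahead of it; x points along the fingers, y is the direction in which the jaws open and shut, and the axes are right-handed (so a half turn about x gives the same grasp; the last joint's range is limited). The gripper opens to 85 mm and grips with 20 to 120 N. Pads are 22 mm wide; open, the fingers measure 114 mm over their backs; the gripper's body (76 mm by 85 mm) begins 54 mm behind the grasp point. The pads swing forward as they close: fully open they stand 13 mm farther back than shut.
Start: joints at [1.088, 0.423, 1.63, -0, 1.089, -0.019], TCP at [0.28, 0.559, 0.219] pointing down, gripper open.
Joint ranges: [-3, 3], [-0.9, 2.11], [0.09, 2.58], [-1.31, 4.45], [0.11, 2.69], [-2.54, 2.54]. Speed limits (rad/s): [2.39, 2.39, 3.01, 3.14, 3.14, 3.14].

### API

Orientations are given as a rotation vector (axis times angle).
In Python, from bench import ctrl, cams gives the robot as it stands.
- The arm moves only by the shell command python3 -m pendant 'ROWS' [OPENING] [FORCE]. ROWS is JSON, a list of rows, each an object of numbers: "x", "y", "z": the shift along the tool's x, y, z in m; "wx", "wy", "wz": the turn, a rotation vector about the tool's x, y, z in degrees. In form: [{"x": .., "y": .., "z": .., "wx": .., "wy": .., "wz": ..}, ...]. A call has 1 to 10 rows; each row is the pose to reach, as a shift and turn from the pose commanded when the call began, along the tool's axes at that moment; what a row does not reach only later rows make up. A row lasts 1/12 s, in which the tool goes at most 41.7 mm and 7.16 degrees, less where a joint would pass 70% of its speed; a pose out of reach is approached as far as the arm can. A call with a gripper value outside its range is refused whole. OPENING is the closure, from 0 (fully open) to 1 (shut), set as the call begins (- or left out, the last holds). The fingers move at their own pace and stop on an object; FORCE is the grip in N (left out, the last holds). Time passes only in rows, so rows that repeat a pose let the fingers close. It gives the time, the measured TCP pose, the force and the opening at its end, in the units of the state.
- ctrl.get_state(): the state, without advancing time (a new reading comes with each control period).
- cams.snapshot(name): name is "side" or "top"; returns a dict with "image" (420x560x3 uint8, blue, green, red), "K" (3x3 intrinsics, pixels), "rvec" (rotation vector, rad) and "tvec" (3), from world to camera coordinates, as OpenCV has them. Camera axes: x right, y down, z forward; pixel columns grow to the right and rows downward; lengths in m; the calibration is good to about 2 mm. A picture is of the moment at which its call begins. There is no depth.
- ctrl.sign_off(): hands the job in, once; it reports no verdict.
The state is a dict: "time": time; "joint_positions": joint angles; "dq": joint speeds; "joint_torque": joint torques, N m; "tool_pos": TCP position; "orientation": TCP orientation; "force": force on the tool from outside, world axes, zero at the start; "ft_torque": the same for the moment, N m; "width": finger opening in m.
Only numpy, scipy, OpenCV 4.12 (cv2) and the standard library are available. Lean on these libraries where they do the work, as an engineer would, in place of code of your own. Each camera call takes 0.05 s, during which the arm holds its last target.

### The job

Set up the stop jig for drilling: slip the brass bush (not the black spacer) over the jig's upright steel pin, right down onto the wooden deck, and let go of it. Then bring the timber offcut onto the deck, lying flat with one long side flush against the aluminium fence and one end up against the brass bush, and hold it there for the drill by pushing on it firmly, down onto the deck and against the fence at once. Finish while still pushing, do not let go, and leave the other things on the bench where they are.

Things in the scene. Friction and masses are not known exactly. Their poses are not given: they have to be found in the camera images.
- jig: the stop jig, fixed to the bench: a plywood deck 180 mm (x) by 220 mm (y), top 16 mm above the bench, an aluminium fence along its right-hand edge and a steel stop pin near the fence's near end. Origin on the bench under the deck's centre; x points square to the fence and toward it (roughly to the robot's right), y along the fence, roughly away from the robot, z up
- deck: the jig's plywood deck on which the offcut must lie; same origin and axes as the jig, top face at z = 16 mm; coefficient of friction about 0.6
- fence: the jig's aluminium fence, 20 mm thick, 220 mm long (the deck's full length along y); same origin and axes as the jig, its face toward the deck at x = +70 mm, from z = 16 to 46 mm
- pin_foot (a point): foot of the upright steel stop pin, on the deck's top face, at x = +35 mm, y = -75 mm of the jig (the pin's axis is 35 mm from the fence face). The pin is 16 mm in diameter, 60 mm tall above the deck, its top 7 mm tapered to 8 mm
- brass_bush: the loose stop bush, a brass-coloured plain ring 40 mm outside diameter, bore 19 mm, 36 mm tall, 0.1 to 0.2 kg, standing upright on the bench to the right of the jig. Origin at the centre of its underside, z up along the bore. On the pin its outside is the end stop for the offcut
- black_spacer: a black plastic ring of the same size as the brass bush, which may stand in either of the two places; leave it standing
- offcut: the timber offcut, a loose plain block 110 x 60 x 36 mm, 0.14 to 0.28 kg, lying flat on the bench to the left of the jig. Origin at the centre of its underside, z up; its x and y axes are NOT along its sides: use offcut_top
- offcut_top (a point): centre of the offcut's top face, 36 mm above its underside; x along the block's 110 mm length, y across its 60 mm width, z up. Either end and either long side may be used. In place, with a long side on the fence and an end on the bush, it lies at about x = +40 mm, y = 0, z = 52 mm of the jig
- white_pot: small white plastic pot about 70 mm across and 70 mm tall, standing behind on the left; leave it
- tape_roll: roll of black tape lying flat, 62 mm across, 19 mm tall, behind on the left; leave it
- die_2: grey metal die block, 37 x 36 x 56 mm tall, loose, standing behind on the right; leave it
There are look-alikes about, which are no part of the job. What is meant by the brass_bush is not green, and is the smaller of those in its own colour.

How it is judged:
On the way, in this order (a step that is already met when the one before it is completed fails the run):
1. the brass bush is over the pin, down on the deck, and released (horizontal distance between brass_bush and pin_foot below 0.004 m and z of brass_bush in the frame of jig below 0.019 m and angle between brass_bush's own z axis and vertical below 0.08 rad and contact force between the fingers and brass_bush below 0.1 N), for 0.2 s.
2. the offcut lies flat on the deck, flush with the fence and up against the bush (x of offcut_top in the frame of jig above 0.037 m and y of offcut_top in the frame of jig between -0.005 and 0.004 m and z of offcut_top in the frame of jig between 0.049 and 0.055 m and angle between the x axis of offcut_top and the y axis of jig, either way round below 0.04 rad and angle between offcut_top's own z axis and vertical below 0.04 rad), for 0.2 s.
At the end, for the whole second after the job is handed in: Bush on the pin, within 3 mm of the deck, untouched. Offcut flat on the deck, long side within 3 mm of the fence and 0.04 rad of parallel, end within 4 mm of its place at the bush; fingers push it with over 4 N, so it bears on the fence with over 3 N and on the deck with over 6 N, at rest (all of step 1 and all of step 2 and contact force between offcut and fence above 3 N and contact force between offcut and deck above 6 N and contact force between the fingers and offcut above 4 N and linear speed of offcut below 0.01 m/s); the arm keeps its last pose, push and grip.
It fails at once if the black spacer is shifted by more than 25 mm (distance of black_spacer from where it was at the start of the episode above 0.025 m).
It fails at once if the white pot is shifted by more than 25 mm (distance of white_pot from where it was at the start of the episode above 0.025 m).
It fails at once if the tape roll is shifted by more than 25 mm (distance of tape_roll from where it was at the start of the episode above 0.025 m).
It fails at once if the loose die is shifted by more than 25 mm (distance of die_2 from where it was at the start of the episode above 0.025 m).
It also fails if it takes over 64 s, if anything falls off the work surface, if the arm or the gripper's body presses on something with over 40 N, if the wrist force passes 120 N, or if a joint passes its speed limit or range.

## Working session

There is one attempt and no reset: what is moved stays moved. The work goes in short steps, Python scripts to look and compute and a shell command to move; the robot and the scene stay as the last step left them, time stands still between calls to the robot, and variables do not carry over. Pictures are saved under pics/ and viewed, and the job is handed in when it is done.

```bash
mkdir -p pics; ls
python3 - <<'E'
from bench import ctrl,cams
import cv2
for n in("top","side"):
    s=cams.snapshot(n); cv2.imwrite(f"pics/{n}0.png",s["image"]); print(n,s["K"].tolist(),s["rvec"],s["tvec"])
print(ctrl.get_state())
E
```

```text
pics
top [[381.7753761795071, 0.0, 283.9940252284548], [0.0, 381.7753761795071, 210.35464250677947], [0.0, 0.0, 1.0]] [ 2.18091421 -2.1770073   0.09868798] [-0.01424859  0.57414398  0.99049436]
side [[504.6476727166917, 0.0, 285.5823741768133], [0.0, 504.6476727166917, 211.8737931071156], [0.0, 0.0, 1.0]] [ 2.19665502 -0.69514468  0.29624441] [-0.46106342  0.25828324  1.14431936]
{'time': 0.1, 'joint_positions': array([ 1.08799082e+00,  4.23732773e-01,  1.63057788e+00,  1.27255509e-05,
        1.08862230e+00, -1.90025733e-02]), 'dq': array([ 0.00090813, -0.00171738, -0.00346858,  0.00039445, -0.00117101,
        0.00330644]), 'joint_torque': array([-1.36861385e-05, -5.58420503e+01, -2.82444710e+01, -1.32350810e-04,
        3.03100249e-03,  3.51308324e-05]), 'tool_pos': array([0.27934101, 0.55854795, 0.21795723]), 'orientation': array([ 0.36267463,  1.5403733 , -0.36472475]), 'force': array([-0.05510176,  0.38411126, -0.60654608]), 'ft_torque': array([ 0.02324962, -0.02827973, -0.01197365]), 'width': 0.08534892056562426}
```

View pics/top0.png

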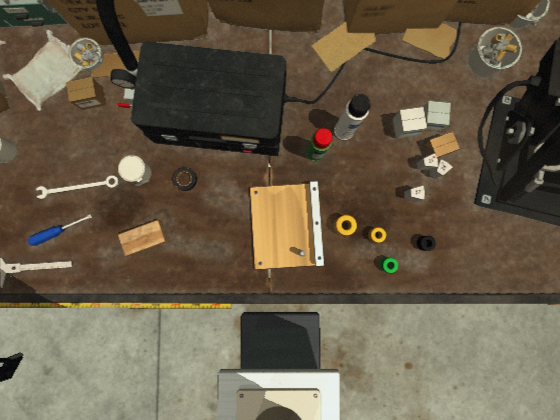

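View pics/side0.png

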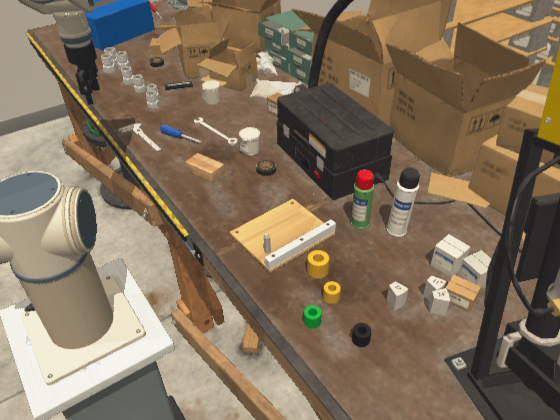

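The top view shows the jig at about (287,226), with the pin near (300,252) and the offcut at (142,238). There are two brass rings: a large one at (346,225) and a smaller one at (378,235). The green ring is at (390,265) and the black one at (427,243). Next I'll measure them.

```bash
cat > h.py <<'E'
import numpy as np, cv2
from bench import ctrl,cams
def cam(s):
    R=cv2.Rodrigues(np.array(s["rvec"],float))[0]; t=np.array(s["tvec"],float).ravel(); return np.array(s["K"]),R,t
def ray(s,uv):
    K,R,t=cam(s); uv=np.atleast_2d(np.array(uv,float)); d=np.c_[uv,np.ones(len(uv))]@np.linalg.inv(K).T@R
    return -R.T@t,d
def onz(s,uv,z):
    c,d=ray(s,uv); k=(z-c[2])/d[:,2]; return c+d*k[:,None]
def proj(s,P):
    return cv2.projectPoints(np.atleast_2d(np.array(P,float)),np.array(s["rvec"],float),np.array(s["tvec"],float),s["K"],None)[0][:,0]
E
python3 - <<'E'
from h import *
for n in("top","side"):
    im=cv2.imread(f"pics/{n}0.png")
    if n=="top":
        a=im[170:285,230:345]; b=im[195:285,330:450]; c=im[210:265,110:175]
        cv2.imwrite("pics/tj.png",cv2.resize(a,None,fx=5,fy=5,interpolation=cv2.INTER_CUBIC)); cv2.imwrite("pics/to.png",cv2.resize(c,None,fx=9,fy=9,interpolation=cv2.INTER_CUBIC))
        cv2.imwrite("pics/tb.png",cv2.resize(b,None,fx=6,fy=6,interpolation=cv2.INTER_CUBIC))
    else:
        cv2.imwrite("pics/sj.png",cv2.resize(im[190:310,220:350],None,fx=5,fy=5,interpolation=cv2.INTER_CUBIC))
    s=cams.snapshot(n); print(n,"cam",ray(s,[0,0])[0])
    hsv=cv2.cvtColor(s["image"],cv2.COLOR_BGR2HSV)
    m=cv2.inRange(hsv,(16,170,120),(32,255,255))
    k,l,st,ce=cv2.connectedComponentsWithStats(m)
    for i in range(1,k):
        if st[i,4]>50:
            print(st[i],ce[i], onz(s,ce[i],.036))
E
```

```text
top cam [ 0.48630789 -0.00934972  1.03650404]
[336 215  21  21 274] [346.03649635 224.68613139] [[ 0.5357827 -0.1760191  0.036    ]]
[371 227  16  16 155] [378.11612903 234.55483871] [[ 0.51007857 -0.25975891  0.036     ]]
[ 59 303  39   4 132] [ 77.86363636 304.43939394] [[0.32945502 0.51619178 0.036     ]]
[119 303  23   5  73] [128.90410959 304.4109589 ] [[0.32965803 0.38522586 0.036     ]]
[143 303  88   5 383] [185.03916449 305.17493473] [[0.3278712  0.24097998 0.036     ]]
side cam [-0.00440451 -0.84162867  0.93829542]
[ 538   46   22   99 1115] [552.05022422 107.42959641] [[ 1.65637527 -0.06739619  0.036     ]]
[48 60 32 40 91] [64.79120879 81.56043956] [[0.31514258 1.17058567 0.036     ]]
[122 152  16  19  54] [129.57407407 162.37037037] [[0.31614628 0.49455937 0.036     ]]
[158 200  29  36 146] [171.95205479 216.85616438] [[0.31373266 0.18289416 0.036     ]]
[307 250  22  28 520] [317.80192308 263.58269231] [[ 0.52983052 -0.18373108  0.036     ]]
[324 281  17  23 320] [331.53125 291.88125] [[ 0.50145246 -0.27259649  0.036     ]]
```

View pics/tj.png

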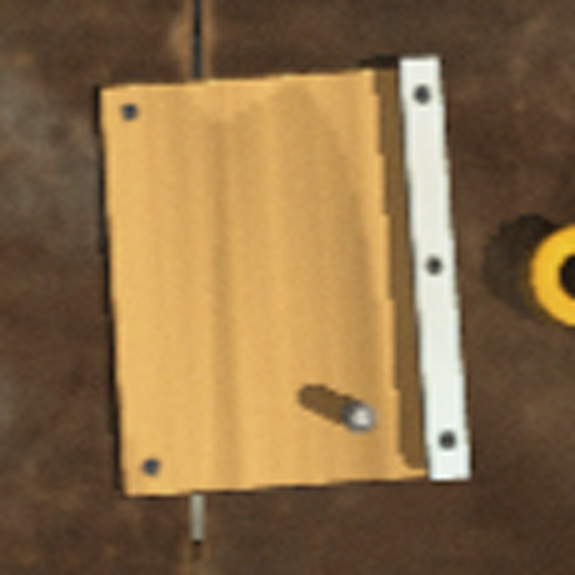

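View pics/to.png

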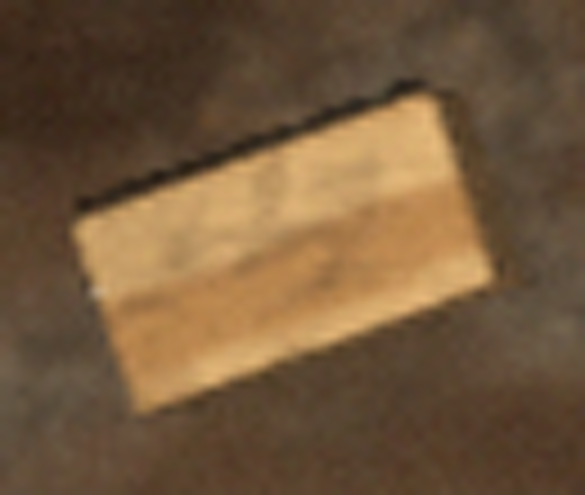

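View pics/tb.png

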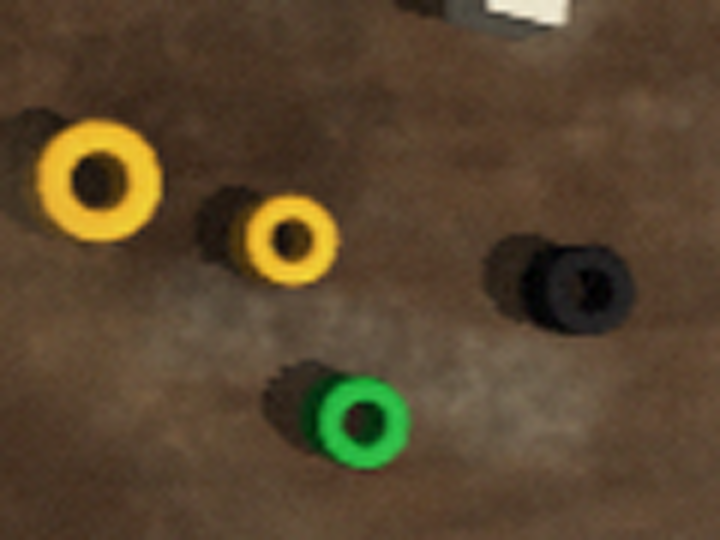

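View pics/sj.png

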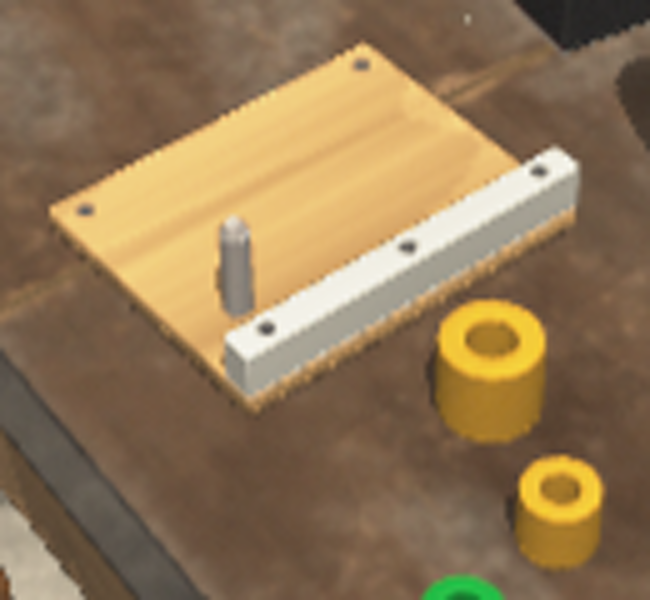

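Run:
```python
from h import *
T=cams.snapshot("top"); S=cams.snapshot("side")
f=lambda p,k,o:(np.array(p,float)+.5)/k-.5+np.array(o)
tj=lambda p:f(p,5,(230,170)); sj=lambda p:f(p,5,(220,190))
F=onz(T,tj([(399,60),(440,58),(428,480),(469,478)]),.046); D=onz(T,tj([(101,88),(125,495)]),.016)
print("F",F,"\nD",D); print("fence len",np.linalg.norm(F[0]-F[2]),np.linalg.norm(F[1]-F[3]),"w",np.linalg.norm(F[0]-F[1]))
Fs=onz(S,sj([(557,147),(579,163),(227,341),(249,358)]),.046);print("Fs",Fs)
Ds=onz(S,sj([(365,42),(49,211)]),.016);print("Ds",Ds)
for A,B in((F,D),(Fs,Ds)):
    yv=(A[0]-A[2])+(A[1]-A[3])+(B[0]-B[1]); a=np.arctan2(-yv[0],yv[1]); 
    y=yv[:2]/np.linalg.norm(yv[:2]); x=np.array([y[1],-y[0]])
    c=np.mean([A[0,:2]-x*.07-y*.11,A[1,:2]-x*.09-y*.11,A[2,:2]-x*.07+y*.11,A[3,:2]-x*.09+y*.11,B[0,:2]+x*.09-y*.11,B[1,:2]+x*.09+y*.11],0)
    print("y",y,"c",c,"pin",c+x*.035-y*.075)
print("pin top T",onz(T,tj((361,416)),.076),"S",onz(S,sj((235,219)),.076))
print("bush S",onz(S,sj((560,490)),.036),"T",onz(T,f((292,240),6,(330,195)),.036))
to=f([(74,228),(432,92),(492,280),(136,412)],9,(110,210))
O=onz(T,to,.036); print("O raw",O)
im=T["image"];hsv=cv2.cvtColor(im,cv2.COLOR_BGR2HSV)
so=f
cv2.imwrite("pics/so.png",cv2.resize(S["image"][140:190,175:235],None,fx=10,fy=10,interpolation=cv2.INTER_CUBIC))
```

```text
F [[ 0.6481493  -0.07963319  0.046     ]
 [ 0.64925802 -0.10114848  0.046     ]
 [ 0.42982709 -0.09365567  0.046     ]
 [ 0.43087687 -0.11476847  0.046     ]] 
D [[0.63742994 0.07904875 0.016     ]
 [0.42001988 0.06430952 0.016     ]]
fence len 0.21877206704040533 0.21880546360007785 w 0.02154383527135005
Fs [[ 0.65026775 -0.08351878  0.046     ]
 [ 0.65176059 -0.10012561  0.046     ]
 [ 0.43082083 -0.10083135  0.046     ]
 [ 0.4333151  -0.11660129  0.046     ]]
Ds [[0.63934705 0.07722992 0.016     ]
 [0.42018597 0.0599997  0.016     ]]
y [0.99790755 0.06465701] c [ 0.53441818 -0.01769008] pin [ 0.46183811 -0.05746612]
y [0.99699901 0.07741435] c [ 0.53580988 -0.02071126] pin [ 0.46374446 -0.0614123 ]
pin top T [[ 0.46323447 -0.05774174  0.076     ]] S [[ 0.46499014 -0.05775982  0.076     ]]
bush S [[ 0.50959235 -0.26267037  0.036     ]] T [[ 0.51000468 -0.26010835  0.036     ]]
O raw [[0.50804151 0.42078638 0.036     ]
 [0.5477587  0.31823989 0.036     ]
 [0.4932007  0.29921652 0.036     ]
 [0.45502363 0.40082751 0.036     ]]
```

View pics/so.png

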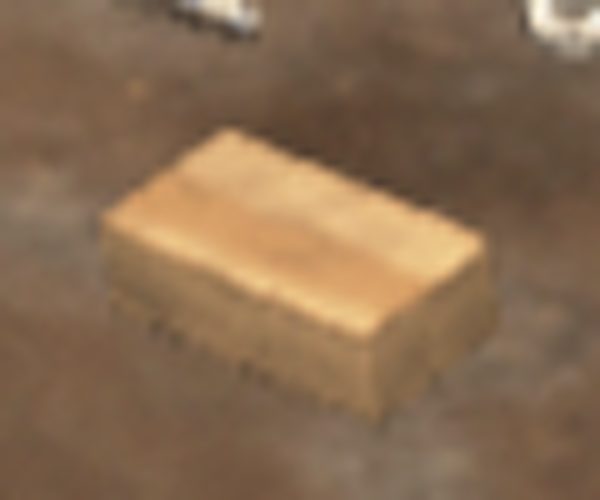

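```bash
cat >> h.py <<'E'
from scipy.spatial.transform import Rotation as Ro
def st():
    s=ctrl.get_state(); return s,np.array(s["tool_pos"]),Ro.from_rotvec(s["orientation"])
def down(a,tilt=0):
    "tool x down, jaw axis (tool y) at world angle a deg"
    x=np.array([0,0,-1.]); y=np.array([np.cos(np.radians(a)),np.sin(np.radians(a)),0]); return Ro.from_matrix(np.c_[x,y,np.cross(x,y)])
def plan(p,R):
    s,q,C=st(); d=C.inv().apply(np.array(p)-q); w=np.degrees((C.inv()*R).as_rotvec())
    print("shift mm",np.round(d*1e3,1),"turn deg",np.round(w,2),"q6",s["joint_positions"][5])
E
python3 - <<'E'
from h import *
s,q,C=st(); print(C.as_matrix().round(3))
for a in (3.7,183.7): plan((.510,-.260,.12),down(a))
E
```

```text
[[-0.     0.447  0.894]
 [-0.     0.894 -0.447]
 [-1.    -0.001 -0.   ]]
shift mm [  98.7 -629.1  572.5] turn deg [5.972e+01 2.000e-02 3.000e-02] q6 -0.018994537151034788
shift mm [  98.7 -629.1  572.5] turn deg [-1.2028e+02 -4.0000e-02  2.0000e-02] q6 -0.018994537151034788
```

```bash
python3 -m pendant '[{"y":-0.63,"z":0.573,"wx":59.7},{"y":-0.63,"z":0.573,"wx":59.7},{"y":-0.63,"z":0.573,"wx":59.7},{"y":-0.63,"z":0.573,"wx":59.7},{"y":-0.63,"z":0.573,"wx":59.7},{"y":-0.63,"z":0.573,"wx":59.7},{"y":-0.63,"z":0.573,"wx":59.7},{"y":-0.63,"z":0.573,"wx":59.7},{"y":-0.63,"z":0.573,"wx":59.7},{"y":-0.63,"z":0.573,"wx":59.7}]' 0.3 40
python3 - <<'E'
from h import *
plan((.510,-.260,.12),down(3.7))
E
```

```text
shift mm [  98.7 -629.1  572.5] turn deg [5.972e+01 2.000e-02 3.000e-02] q6 -0.018994537151034788invalid input at $[0]: expected keys x, y, z, wx, wy, wz
```

```bash
python3 -m pendant '[{"x":0,"y":-0.63,"z":0.573,"wx":59.7,"wy":0,"wz":0},{"x":0,"y":-0.63,"z":0.573,"wx":59.7,"wy":0,"wz":0},{"x":0,"y":-0.63,"z":0.573,"wx":59.7,"wy":0,"wz":0},{"x":0,"y":-0.63,"z":0.573,"wx":59.7,"wy":0,"wz":0},{"x":0,"y":-0.63,"z":0.573,"wx":59.7,"wy":0,"wz":0},{"x":0,"y":-0.63,"z":0.573,"wx":59.7,"wy":0,"wz":0},{"x":0,"y":-0.63,"z":0.573,"wx":59.7,"wy":0,"wz":0},{"x":0,"y":-0.63,"z":0.573,"wx":59.7,"wy":0,"wz":0},{"x":0,"y":-0.63,"z":0.573,"wx":59.7,"wy":0,"wz":0},{"x":0,"y":-0.63,"z":0.573,"wx":59.7,"wy":0,"wz":0}]' 0.3 40
python3 - <<'E'
from h import *
plan((.510,-.260,.12),down(3.7))
E
```

```text
time: 1.13
tool_pos: [0.3925, 0.1561, 0.2189]
orientation: [1.163, 1.238, -1.162]
force: [0.4, -0.3, 0.4]
width: 0.06
shift mm [ 98.9  91.  422.6] turn deg [-0.1  -0.01 -0.04] q6 0.28736181173532976
```

```bash
python3 -m pendant '[{"x":0.02,"y":0.091,"z":0.4225,"wx":0,"wy":0,"wz":0},{"x":0.02,"y":0.091,"z":0.4225,"wx":0,"wy":0,"wz":0},{"x":0.02,"y":0.091,"z":0.4225,"wx":0,"wy":0,"wz":0},{"x":0.02,"y":0.091,"z":0.4225,"wx":0,"wy":0,"wz":0},{"x":0.02,"y":0.091,"z":0.4225,"wx":0,"wy":0,"wz":0},{"x":0.02,"y":0.091,"z":0.4225,"wx":0,"wy":0,"wz":0},{"x":0.02,"y":0.091,"z":0.4225,"wx":0,"wy":0,"wz":0},{"x":0.02,"y":0.091,"z":0.4225,"wx":0,"wy":0,"wz":0},{"x":0.02,"y":0.091,"z":0.4225,"wx":0,"wy":0,"wz":0},{"x":0.02,"y":0.091,"z":0.4225,"wx":0,"wy":0,"wz":0}]'
python3 -m pendant '[{"x":0.075,"y":0.0,"z":0.015,"wx":0,"wy":0,"wz":0},{"x":0.075,"y":0.0,"z":0.015,"wx":0,"wy":0,"wz":0},{"x":0.075,"y":0,"z":0.015,"wx":0,"wy":0,"wz":0},{"x":0.075,"y":0,"z":0.015,"wx":0,"wy":0,"wz":0}]'
python3 - <<'E'
from h import *
plan((.510,-.260,.028),down(3.7))
s=cams.snapshot("top"); cv2.imwrite("pics/t1.png",cv2.resize(s["image"][150:300,220:450],None,fx=3,fy=3))
E
```

```text
time: 1.97
tool_pos: [0.5064, -0.2447, 0.1993]
orientation: [1.162, 1.239, -1.161]
force: [0.7, -0.3, -0.2]
width: 0.0598
time: 2.3
tool_pos: [0.5058, -0.2569, 0.123]
orientation: [1.162, 1.244, -1.164]
force: [-0.1, -0.1, -0.4]
width: 0.0601
shift mm [94.9  4.4  3.6] turn deg [-0.03 -0.15  0.23] q6 -0.555200185048064
```

View pics/t1.png

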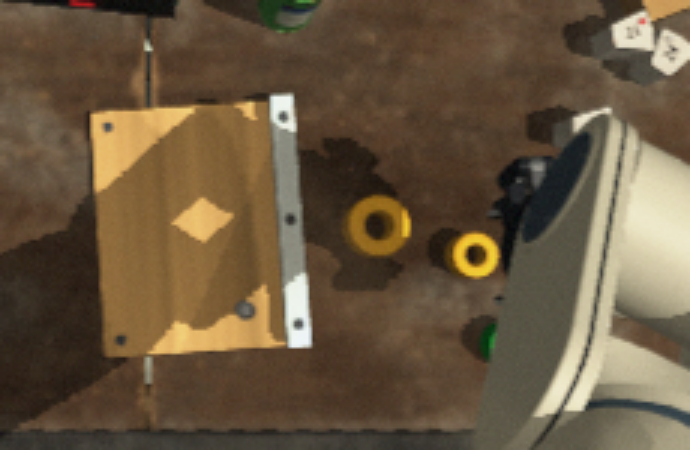

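The top view shows the arm at right and the bush still clear at (378,235). I'll correct x and y, go down to just above it, and check from the side.

```bash
python3 -m pendant '[{"x":0.02,"y":0.0045,"z":0.0035,"wx":0,"wy":0,"wz":0},{"x":0.045,"y":0.0045,"z":0.0035,"wx":0,"wy":0,"wz":0},{"x":0.045,"y":0.0045,"z":0.0035,"wx":0,"wy":0,"wz":0},{"x":0.045,"y":0.0045,"z":0.0035,"wx":0,"wy":0,"wz":0}]'
python3 - <<'E'
from h import *
plan((.510,-.260,.028),down(3.7))
s=cams.snapshot("side"); cv2.imwrite("pics/s2.png",cv2.resize(s["image"][200:350,250:400],None,fx=4,fy=4))
s,q,C=st(); S=cams.snapshot("side")
print((proj(S,[q+C.apply([.022,0,0])])-[250,200])*4,(proj(S,[[.510,-.26,.036]])-[250,200])*4)
E
```

```text
time: 2.68
tool_pos: [0.5124, -0.26, 0.0808]
orientation: [1.16, 1.239, -1.16]
force: [-0.5, -0.1, 0.0]
width: 0.0598
shift mm [52.8 -2.4 -0.2] turn deg [ 0.09  0.01 -0.02] q6 -0.5563951675233596
[[330.57091031 318.3986013 ]] [[324.07013653 347.20746105]]
```

View pics/s2.png

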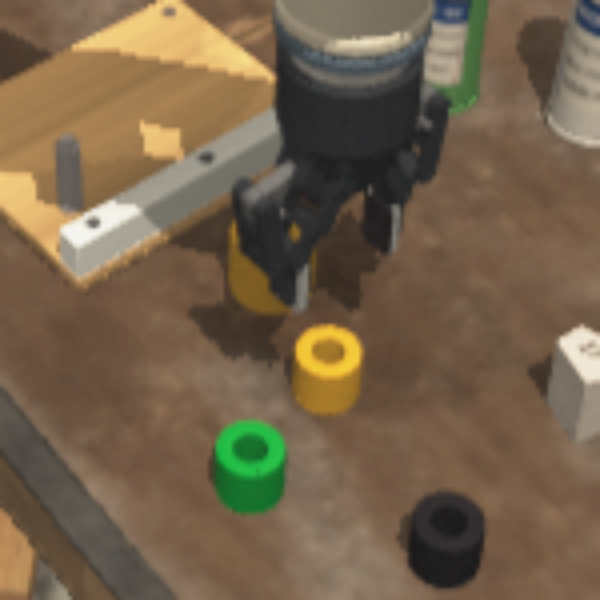

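The side view shows the open fingers over the bush, with their tips at (290,300) and (385,245). The bush top, at (328,350), agrees with its projected position. I'll go down and grip.

```bash
python3 -m pendant '[{"x":0.03,"y":-0.0025,"z":0,"wx":0,"wy":0,"wz":0},{"x":0.054,"y":-0.0025,"z":0,"wx":0,"wy":0,"wz":0},{"x":0.054,"y":-0.0025,"z":0,"wx":0,"wy":0,"wz":0},{"x":0.054,"y":-0.0025,"z":0,"wx":0,"wy":0,"wz":0}]'
python3 -m pendant '[{"x":0,"y":0,"z":0,"wx":0,"wy":0,"wz":0},{"x":0,"y":0,"z":0,"wx":0,"wy":0,"wz":0},{"x":0,"y":0,"z":0,"wx":0,"wy":0,"wz":0},{"x":0,"y":0,"z":0,"wx":0,"wy":0,"wz":0},{"x":0,"y":0,"z":0,"wx":0,"wy":0,"wz":0},{"x":0,"y":0,"z":0,"wx":0,"wy":0,"wz":0},{"x":0,"y":0,"z":0,"wx":0,"wy":0,"wz":0},{"x":0,"y":0,"z":0,"wx":0,"wy":0,"wz":0}]' 1 40
python3 - <<'E'
from h import *
plan((.510,-.260,.028),down(3.7))
s=cams.snapshot("side"); cv2.imwrite("pics/s3.png",cv2.resize(s["image"][200:350,250:400],None,fx=4,fy=4))
E
```

```text
time: 3.12
tool_pos: [0.5096, -0.2606, 0.0262]
orientation: [1.161, 1.24, -1.161]
force: [0.2, 0.2, 0.1]
width: 0.0598
time: 3.78
tool_pos: [0.5095, -0.2608, 0.0254]
orientation: [1.161, 1.239, -1.161]
force: [-0.1, 0.2, -1.0]
width: -0.0002
shift mm [-2.6  0.6 -0.8] turn deg [ 0.02 -0.    0.  ] q6 -0.5588795447147952
```

View pics/s3.png

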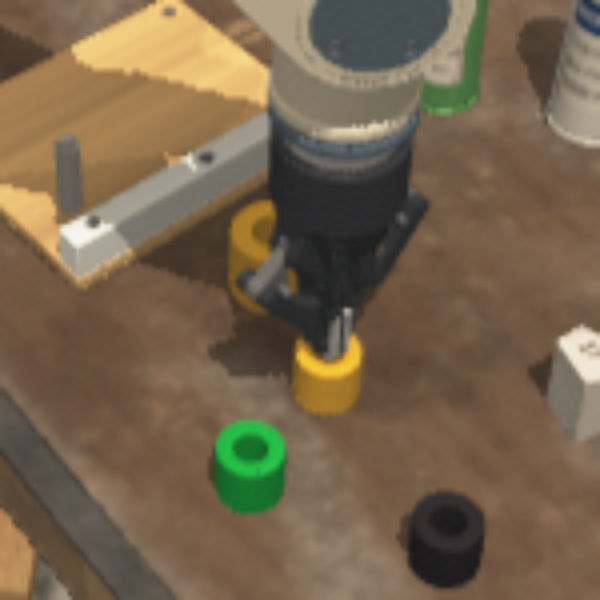

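The fingers closed fully (width 0), so the grip missed. They also look about 30 mm higher than the state says. I'll look closer before moving anything.

Run:
```python
from h import *
S=cams.snapshot("side");T=cams.snapshot("top")
a=cv2.resize(S["image"][255:315,300:360],None,fx=9,fy=9,interpolation=cv2.INTER_CUBIC)
s,q,C=st(); print(s["joint_positions"],s["force"],s["width"])
for d in (0,.022):
    p=proj(S,[q+C.apply([d,0,0])])[0]; print(p); pp=((p-[300,255]+.5)*9).astype(int); cv2.drawMarker(a,tuple(int(v) for v in pp),(255,0,255),0,12,1)
cv2.imwrite("pics/s4.png",a); cv2.imwrite("pics/t4.png",cv2.resize(T["image"][180:290,330:450],None,fx=6,fy=6,interpolation=cv2.INTER_CUBIC))
```

```text
[-4.93859306e-01  6.30496832e-01  1.84134202e+00 -2.30796727e-05
  6.69918546e-01 -5.58885492e-01] [ 0.80810585 -0.46929399  0.17453934] 0.00013615689067058605
[330.83772103 290.12604391]
[330.43353153 296.20029319]
```

View pics/s4.png

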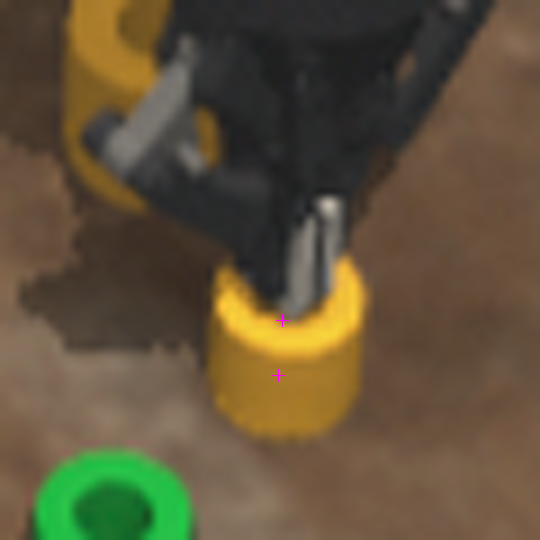

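View pics/t4.png

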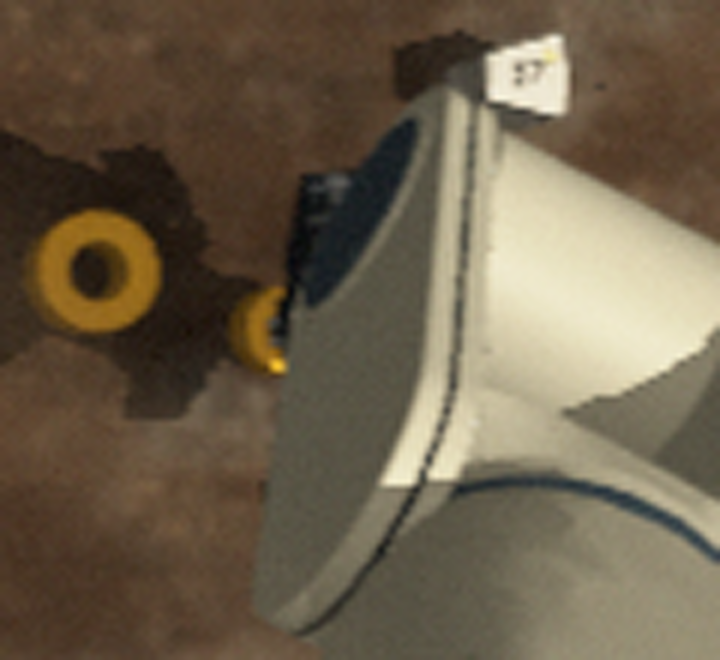

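The closed tips are at about (332,290) in the full image. That puts them just above the bush top, although the reported TCP would place them near the bench. I'll rise a little, reopen, then go down in guarded steps and judge depth by picture and force.

```bash
python3 -m pendant '[{"x":-0.02,"y":0,"z":0,"wx":0,"wy":0,"wz":0},{"x":-0.02,"y":0,"z":0,"wx":0,"wy":0,"wz":0}]'
python3 -m pendant '[{"x":0,"y":0,"z":0,"wx":0,"wy":0,"wz":0},{"x":0,"y":0,"z":0,"wx":0,"wy":0,"wz":0},{"x":0,"y":0,"z":0,"wx":0,"wy":0,"wz":0},{"x":0,"y":0,"z":0,"wx":0,"wy":0,"wz":0},{"x":0,"y":0,"z":0,"wx":0,"wy":0,"wz":0}]' 0.3
python3 -m pendant '[{"x":0.015,"y":0,"z":0,"wx":0,"wy":0,"wz":0},{"x":0.02,"y":0,"z":0,"wx":0,"wy":0,"wz":0},{"x":0.025,"y":0,"z":0,"wx":0,"wy":0,"wz":0},{"x":0.025,"y":0,"z":0,"wx":0,"wy":0,"wz":0}]'
python3 - <<'E'
from h import *
s,q,C=st(); print(q,s["force"],s["width"])
S=cams.snapshot("side")
a=cv2.resize(S["image"][255:315,300:360],None,fx=9,fy=9,interpolation=cv2.INTER_CUBIC)
cv2.imwrite("pics/s5.png",a)
E
```

```text
time: 4.1
tool_pos: [0.5108, -0.2615, 0.0473]
orientation: [1.161, 1.236, -1.16]
force: [0.7, -0.0, -0.7]
width: 0.0002
time: 4.52
tool_pos: [0.5092, -0.2606, 0.0448]
orientation: [1.161, 1.24, -1.162]
force: [-0.4, -0.2, -0.7]
width: 0.0593
time: 4.85
tool_pos: [0.5087, -0.2604, 0.0192]
orientation: [1.161, 1.241, -1.162]
force: [0.6, 0.0, 0.8]
width: 0.0596
[ 0.5086776  -0.26035239  0.01921387] [0.55316604 0.03267937 0.8088791 ] 0.059647339797786664
```

View pics/s5.png

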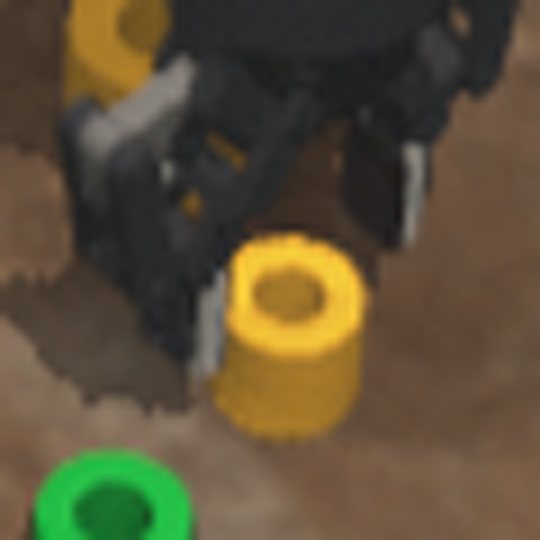

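Run:
```python
from h import *
S=cams.snapshot("side"); s,q,C=st()
f=lambda P:((proj(S,P)-[300,255]+.5)*9-.5).round(0).tolist()
R=down(3.7)
for z in (-.003,.01,.02,.03,.04):
    print(z,f([[q[0],q[1],z]+R.apply([0,-sx*.03,0])*1+R.apply([0,0,1])*0+np.array([0,-.011,0]) for sx in(1,-1)]), f([[q[0],q[1],z]]))
```

```text
-0.003 [[217.0, 475.0], [387.0, 361.0]] [[277.0, 390.0]]
0.01 [[219.0, 443.0], [389.0, 329.0]] [[279.0, 358.0]]
0.02 [[220.0, 418.0], [392.0, 304.0]] [[280.0, 333.0]]
0.03 [[222.0, 393.0], [394.0, 279.0]] [[282.0, 308.0]]
0.04 [[223.0, 368.0], [396.0, 253.0]] [[284.0, 283.0]]
```

```bash
python3 -m pendant '[{"x":0.005,"y":0,"z":0,"wx":0,"wy":0,"wz":0},{"x":0.01,"y":0,"z":0,"wx":0,"wy":0,"wz":0},{"x":0.015,"y":0,"z":0,"wx":0,"wy":0,"wz":0}]'
python3 -m pendant '[{"x":0.003,"y":0,"z":0,"wx":0,"wy":0,"wz":0},{"x":0.006,"y":0,"z":0,"wx":0,"wy":0,"wz":0},{"x":0.006,"y":0,"z":0,"wx":0,"wy":0,"wz":0}]'
python3 - <<'E'
from h import *
s,q,C=st(); print(q,s["force"],s["width"])
S=cams.snapshot("side")
a=cv2.resize(S["image"][255:315,300:360],None,fx=9,fy=9,interpolation=cv2.INTER_CUBIC)
cv2.imwrite("pics/s6.png",a)
E
```

```text
time: 5.2
tool_pos: [0.5097, -0.2609, 0.0052]
orientation: [1.161, 1.239, -1.161]
force: [0.3, 0.0, -0.8]
width: 0.0597
time: 5.45
tool_pos: [0.5091, -0.2606, -0.0014]
orientation: [1.161, 1.24, -1.162]
force: [0.3, 1.3, -1.3]
width: 0.06
[ 0.50905342 -0.26056824 -0.00139422] [ 0.2963467   1.27948195 -1.2556243 ] 0.060041584519186716
```

View pics/s6.png

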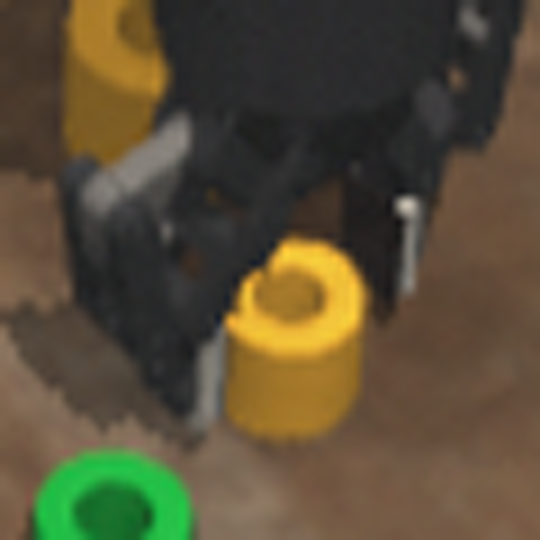

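The side view shows the tips at (322,302) and (345,287), so they really are about 20 mm above the bench. The state reads roughly 30 mm lower in z than the picture does. I'll go 10 mm further down and grip.

```bash
python3 -m pendant '[{"x":0.004,"y":0,"z":0,"wx":0,"wy":0,"wz":0},{"x":0.008,"y":0,"z":0,"wx":0,"wy":0,"wz":0},{"x":0.01,"y":0,"z":0,"wx":0,"wy":0,"wz":0},{"x":0.01,"y":0,"z":0,"wx":0,"wy":0,"wz":0}]'
python3 -m pendant '[{"x":0,"y":0,"z":0,"wx":0,"wy":0,"wz":0},{"x":0,"y":0,"z":0,"wx":0,"wy":0,"wz":0},{"x":0,"y":0,"z":0,"wx":0,"wy":0,"wz":0},{"x":0,"y":0,"z":0,"wx":0,"wy":0,"wz":0},{"x":0,"y":0,"z":0,"wx":0,"wy":0,"wz":0},{"x":0,"y":0,"z":0,"wx":0,"wy":0,"wz":0}]' 1 40
python3 - <<'E'
from h import *
s,q,C=st(); print(q,s["force"],s["width"])
S=cams.snapshot("side")
a=cv2.resize(S["image"][255:315,300:360],None,fx=9,fy=9,interpolation=cv2.INTER_CUBIC)
cv2.imwrite("pics/s7.png",a)
E
```

```text
time: 5.83
tool_pos: [0.5091, -0.2606, -0.0112]
orientation: [1.161, 1.24, -1.162]
force: [-0.4, 0.5, -0.1]
width: 0.0598
time: 6.33
tool_pos: [0.5096, -0.2608, -0.0105]
orientation: [1.161, 1.239, -1.161]
force: [-0.5, 0.7, 3.2]
width: 0.0391
[ 0.50957912 -0.26081601 -0.01046177] [-0.50755827  0.68555572  3.19931767] 0.03914280691465858
```

View pics/s7.png

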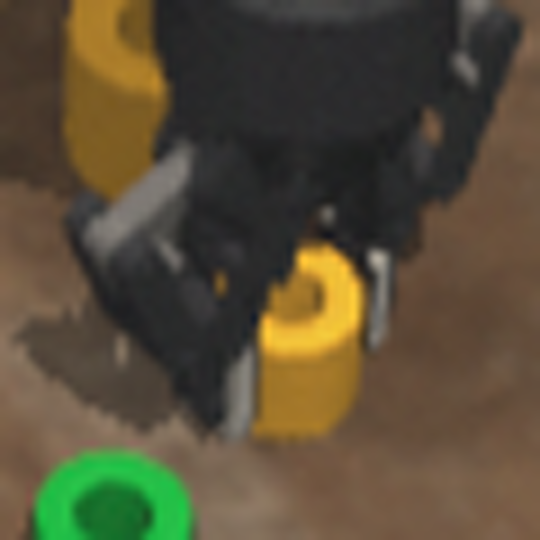

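The bush is gripped: width 39 mm, with the pads either side of it at (326,298) and (341,288). Now I'll lift it.

```bash
python3 -m pendant '[{"x":-0.02,"y":0,"z":0,"wx":0,"wy":0,"wz":0},{"x":-0.05,"y":0,"z":0,"wx":0,"wy":0,"wz":0},{"x":-0.08,"y":0,"z":0,"wx":0,"wy":0,"wz":0},{"x":-0.11,"y":0,"z":0,"wx":0,"wy":0,"wz":0},{"x":-0.11,"y":0,"z":0,"wx":0,"wy":0,"wz":0},{"x":-0.11,"y":0,"z":0,"wx":0,"wy":0,"wz":0}]'
python3 - <<'E'
from h import *
s,q,C=st(); print(q,s["force"],s["width"])
plan((.463,-.0578,q[2]),down(3.7))
S=cams.snapshot("side")
cv2.imwrite("pics/s8.png",S["image"])
E
```

```text
time: 6.88
tool_pos: [0.5104, -0.2613, 0.1008]
orientation: [1.161, 1.236, -1.16]
force: [-0.3, -0.3, -2.3]
width: 0.0392
[ 0.51043206 -0.26133936  0.10076801] [-0.25453074 -0.2779962  -2.25018089] 0.03922015080637524
shift mm [  -0.5  -34.1 -206.2] turn deg [ 0.02  0.11 -0.17] q6 -0.558887698823707
```

View pics/s8.png

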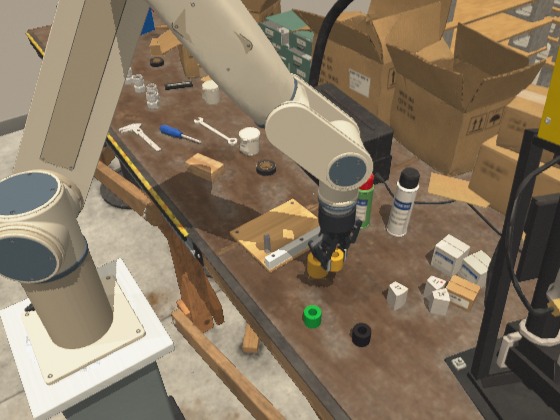

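The bush is lifted, at (336,260). Next I'll move it over the pin.

```bash
python3 -m pendant '[{"x":0,"y":-0.034,"z":-0.206,"wx":0,"wy":0,"wz":0},{"x":0,"y":-0.034,"z":-0.206,"wx":0,"wy":0,"wz":0},{"x":0,"y":-0.034,"z":-0.206,"wx":0,"wy":0,"wz":0},{"x":0,"y":-0.034,"z":-0.206,"wx":0,"wy":0,"wz":0},{"x":0,"y":-0.034,"z":-0.206,"wx":0,"wy":0,"wz":0},{"x":0,"y":-0.034,"z":-0.206,"wx":0,"wy":0,"wz":0},{"x":0,"y":-0.034,"z":-0.206,"wx":0,"wy":0,"wz":0},{"x":0,"y":-0.034,"z":-0.206,"wx":0,"wy":0,"wz":0}]'
python3 - <<'E'
from h import *
s,q,C=st(); print(q,s["force"],s["width"])
plan((.463,-.0578,q[2]),down(3.7))
for n in("side","top"):
    S=cams.snapshot(n)
    if n=="side":
        cv2.imwrite("pics/s9.png",cv2.resize(S["image"][180:260,230:310],None,fx=7,fy=7,interpolation=cv2.INTER_CUBIC))
        print("bush bottom pred",(proj(S,[[q[0],q[1],q[2]+.0105],[.463,-.0578,.076],[q[0],q[1],q[2]+.0465]])-[230,180])*7)
    else: cv2.imwrite("pics/t9.png",cv2.resize(S["image"][180:290,240:350],None,fx=5,fy=5,interpolation=cv2.INTER_CUBIC))
E
```

```text
time: 7.6
tool_pos: [0.4616, -0.0572, 0.0983]
orientation: [1.159, 1.241, -1.162]
force: [-0.2, 0.2, -1.9]
width: 0.0389
[ 0.46159505 -0.05717422  0.09826215] [-0.17254627  0.23269279 -1.87625151] 0.03890404812521802
shift mm [-0.   1.4  0.7] turn deg [ 0.1  -0.01  0.11] q6 -0.21476634384847906
bush bottom pred [[243.34973895 308.48290932]
 [251.56302921 376.11340686]
 [238.86783113 230.70749921]]
```

View pics/s9.png

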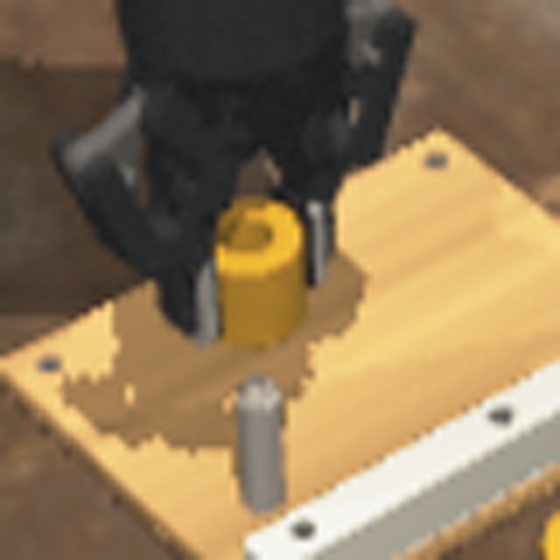

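View pics/t9.png

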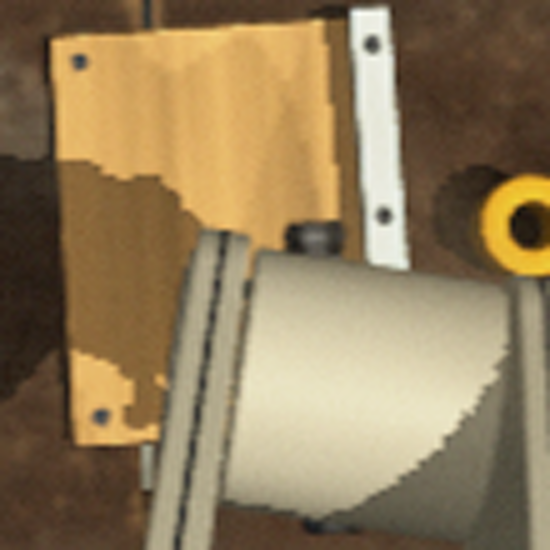

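In the side picture the near pad hides the bush's left edge, so I'll use its right edge and compare it with the pin.

Run:
```python
from h import *
s,q,C=st(); S=cams.snapshot("side"); T0=cv2.imread("pics/side0.png")
def edges(im,box):
    u0,v0,u1,v1=box; hsv=cv2.cvtColor(im[v0:v1,u0:u1],cv2.COLOR_BGR2HSV); m=cv2.inRange(hsv,(15,150,90),(32,255,255))
    k,l,stt,ce=cv2.connectedComponentsWithStats(m); i=1+np.argmax(stt[1:,4]); m=(l==i)
    vs,us=np.nonzero(m); 
    for v in range(vs.min(),vs.max()+1): print(v+v0,us[vs==v].min()+u0,us[vs==v].max()+u0,end=' | ')
    print()
def pred(c,z):
    a=np.linspace(0,6.283,200); P=np.c_[c[0]+.02*np.cos(a),c[1]+.02*np.sin(a),0*a+z]; p=proj(S,P); return p.min(0).round(1),p.max(0).round(1)
edges(T0,(318,275,350,310)); print("ref",pred((.51,-.26),.036),pred((.51,-.26),0))
edges(S["image"],(255,200,285,236)); print("now",q,pred(q[:2],q[2]+.0465),pred(q[:2],q[2]+.0105))
def pin(im):
    g=im[228:256,255:280]; return
```

```text
281 328 333 | 282 326 336 | 283 325 338 | 284 325 338 | 285 324 339 | 286 324 340 | 287 323 340 | 288 323 340 | 289 323 340 | 290 323 340 | 291 323 340 | 292 323 339 | 293 323 339 | 294 323 339 | 295 323 339 | 296 323 339 | 297 323 339 | 298 324 339 | 299 324 339 | 300 324 338 | 301 326 337 | 302 327 336 | 303 329 334 | 
ref (array([322.4, 280.3]), array([339.7, 293.5])) (array([321.9, 290.3]), array([338.8, 303.5]))
208 266 267 | 209 264 270 | 210 262 272 | 211 262 273 | 212 262 273 | 213 262 273 | 214 261 273 | 215 261 273 | 216 261 273 | 217 261 273 | 218 262 273 | 219 262 273 | 220 262 273 | 221 262 273 | 222 262 273 | 223 262 273 | 224 262 273 | 225 262 273 | 226 262 272 | 227 262 272 | 228 262 270 | 229 263 268 | 
now [ 0.46223348 -0.05824055  0.09868162] (array([256.2, 207.5]), array([272.9, 218.5])) (array([257. , 218.6]), array([273.4, 229.7]))
```

Run:
```python
from h import *
S=cams.snapshot("side");T=cams.snapshot("top"); im=cv2.imread("pics/side0.png"); s,q,C=st(); print(q)
for v in (234,237,240,243,246,249): print(v,cv2.cvtColor(im,cv2.COLOR_BGR2HSV)[v,258:276,1])
for z in (.076,.06,.045,.03,.016): print(z,proj(S,[[.463,-.0578,z]])[0], proj(S,[[.465,-.0578,z]])[0],proj(S,[[.463,-.0598,z]])[0])
t=cv2.imread("pics/top0.png"); print(cv2.cvtColor(t,cv2.COLOR_BGR2GRAY)[247:257,294:308])
print("top",proj(T,[[.463,-.0578,.076]]),proj(T,[[.463,-.0578,.016]]))
```

```text
[ 0.46230356 -0.05845856  0.09907905]
234 [129 127 129 125 123 121 117  44  25  40  68 117 122 125 125 125 124 124]
237 [122 121 121 123 123 122  45  33  35  34  34  24 118 123 122 124 125 127]
240 [124 122 123 122 123 124  60  31  33  36  35  30 119 125 126 126 124 126]
243 [123 123 124 124 125 132  55  32  36  32  32  36 110 127 128 127 127 128]
246 [125 125 125 124 125 129  70  32  36  34  28  29  98 127 129 129 129 130]
249 [123 126 126 127 127 129 103  35  33  32  30  33  69 129 130 131 131 131]
0.076 [265.9375756  233.73048669] [266.61214649 233.40744892] [266.37690471 234.18157073]
0.06 [266.19983796 238.37040976] [266.86863707 238.04695969] [266.63577601 238.82234742]
0.045 [266.44178431 242.65090364] [267.10526128 242.32711912] [266.87459017 243.10356044]
0.03 [266.68002191 246.86578267] [267.33826071 246.54171189] [267.10974002 247.31908349]
0.016 [266.89910558 250.74179206] [267.55252943 250.41749576] [267.32598107 251.19562899]
[[ 86 129 163 166 165 163 159 158 151 149 151 156 165 177]
 [ 88  90  88 133 159 155 157 156 152 151 152 158 162 177]
 [ 89  88  88  87  86  85 120 151 150 149 151 153 163 172]
 [ 93  91  89  92  90  77  82  87 122 145 149 153 162 168]
 [ 90  89  91  88  79  73  88 112 129 137 147 153 163 171]
 [ 99  89  90  84  80  84 100 165 193 158 138 155 161 166]
 [144 108  98  87  73  83 140 186 200 170 144 156 161 166]
 [174 169 143 106 100  86 123 172 201 179 136 151 161 169]
 [174 172 169 174 160 122 104 115 114 125 134 141 159 163]
 [173 169 169 171 169 159 144 143 138 135 142 156 162 167]]
top [[301.82351101 252.89431113]] [[300.68382806 252.341609  ]]
```

The bush edges match the state to within about 0.5 px. The pin comes out at (0.463,-0.058) from both views. I'll lower onto it in steps and watch the force.

```bash
python3 -m pendant '[{"x":0.015,"y":0.0006,"z":0,"wx":0,"wy":0,"wz":0},{"x":0.025,"y":0.0006,"z":0,"wx":0,"wy":0,"wz":0},{"x":0.032,"y":0.0006,"z":0,"wx":0,"wy":0,"wz":0},{"x":0.038,"y":0.0006,"z":0,"wx":0,"wy":0,"wz":0},{"x":0.042,"y":0.0006,"z":0,"wx":0,"wy":0,"wz":0},{"x":0.046,"y":0.0006,"z":0,"wx":0,"wy":0,"wz":0}]'
python3 -m pendant '[{"x":0.004,"y":0,"z":0,"wx":0,"wy":0,"wz":0},{"x":0.008,"y":0,"z":0,"wx":0,"wy":0,"wz":0},{"x":0.012,"y":0,"z":0,"wx":0,"wy":0,"wz":0}]'
python3 - <<'E'
from h import *
S=cams.snapshot("side")
cv2.imwrite("pics/s10.png",cv2.resize(S["image"][180:260,230:310],None,fx=7,fy=7,interpolation=cv2.INTER_CUBIC))
E
```

```text
time: 8.35
tool_pos: [0.4627, -0.0575, 0.0529]
orientation: [1.161, 1.24, -1.162]
force: [-0.0, 0.7, -2.2]
width: 0.0386
time: 8.6
tool_pos: [0.4629, -0.0574, 0.0411]
orientation: [1.161, 1.239, -1.161]
force: [0.7, 0.1, -2.5]
width: 0.0388
```

View pics/s10.png

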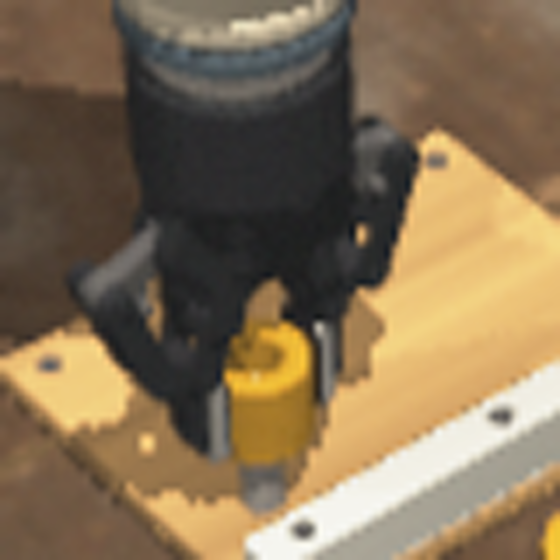

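The pin is up inside the bush, with its shaft visible below at (264,485), and there is no contact force. Continuing down.

```bash
python3 -m pendant '[{"x":0.008,"y":0,"z":0,"wx":0,"wy":0,"wz":0},{"x":0.016,"y":0,"z":0,"wx":0,"wy":0,"wz":0},{"x":0.022,"y":0,"z":0,"wx":0,"wy":0,"wz":0},{"x":0.028,"y":0,"z":0,"wx":0,"wy":0,"wz":0},{"x":0.031,"y":0,"z":0,"wx":0,"wy":0,"wz":0},{"x":0.031,"y":0,"z":0,"wx":0,"wy":0,"wz":0}]'
python3 -m pendant '[{"x":0.002,"y":0,"z":0,"wx":0,"wy":0,"wz":0},{"x":0.004,"y":0,"z":0,"wx":0,"wy":0,"wz":0},{"x":0.004,"y":0,"z":0,"wx":0,"wy":0,"wz":0}]'
python3 - <<'E'
from h import *
S=cams.snapshot("side")
cv2.imwrite("pics/s11.png",cv2.resize(S["image"][180:260,230:310],None,fx=7,fy=7,interpolation=cv2.INTER_CUBIC))
E
```

```text
time: 9.15
tool_pos: [0.4622, -0.0573, 0.0095]
orientation: [1.161, 1.241, -1.162]
force: [-0.6, 0.5, -1.9]
width: 0.0388
time: 9.4
tool_pos: [0.4628, -0.0574, 0.0062]
orientation: [1.161, 1.239, -1.161]
force: [-0.5, 0.0, -1.4]
width: 0.0387
```

View pics/s11.png

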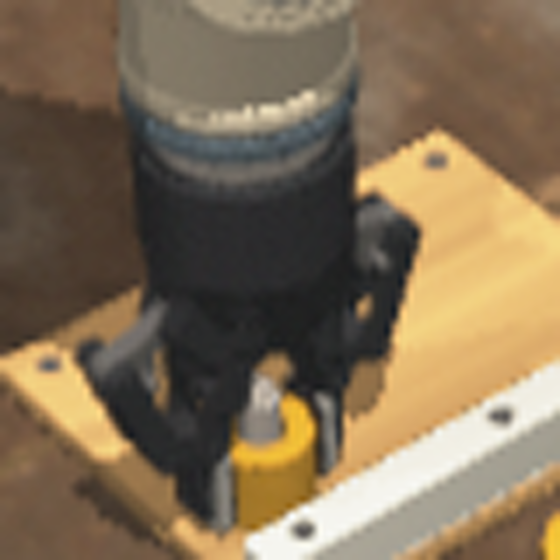

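```bash
python3 -m pendant '[{"x":0.001,"y":0,"z":0,"wx":0,"wy":0,"wz":0},{"x":0.001,"y":0,"z":0,"wx":0,"wy":0,"wz":0}]'
python3 -m pendant '[{"x":0.001,"y":0,"z":0,"wx":0,"wy":0,"wz":0},{"x":0.001,"y":0,"z":0,"wx":0,"wy":0,"wz":0},{"x":0.001,"y":0,"z":0,"wx":0,"wy":0,"wz":0},{"x":0.001,"y":0,"z":0,"wx":0,"wy":0,"wz":0},{"x":0.001,"y":0,"z":0,"wx":0,"wy":0,"wz":0},{"x":0.001,"y":0,"z":0,"wx":0,"wy":0,"wz":0}]' 0.3
python3 -m pendant '[{"x":-0.01,"y":0,"z":0,"wx":0,"wy":0,"wz":0},{"x":-0.025,"y":0,"z":0,"wx":0,"wy":0,"wz":0},{"x":-0.055,"y":0,"z":0,"wx":0,"wy":0,"wz":0},{"x":-0.09,"y":0,"z":0,"wx":0,"wy":0,"wz":0},{"x":-0.13,"y":0,"z":0,"wx":0,"wy":0,"wz":0},{"x":-0.15,"y":0,"z":0,"wx":0,"wy":0,"wz":0},{"x":-0.15,"y":0,"z":0,"wx":0,"wy":0,"wz":0}]'
python3 - <<'E'
from h import *
S=cams.snapshot("side")
cv2.imwrite("pics/s12.png",cv2.resize(S["image"][180:260,230:310],None,fx=7,fy=7,interpolation=cv2.INTER_CUBIC))
L=np.degrees(np.arctan2(.1025,-.0397)); print(L, L-90, L+90)
for a in (L-90,): plan((.501,.36,.12),down(a))
E
```

```text
time: 9.62
tool_pos: [0.463, -0.0574, 0.0056]
orientation: [1.161, 1.239, -1.161]
force: [-0.4, 0.3, -1.5]
width: 0.0389
time: 10.12
tool_pos: [0.4628, -0.0574, 0.0044]
orientation: [1.161, 1.239, -1.161]
force: [0.6, -0.4, 0.3]
width: 0.0594
time: 10.7
tool_pos: [0.4658, -0.0578, 0.1596]
orientation: [1.164, 1.231, -1.155]
force: [-0.1, -0.1, 0.0]
width: 0.0598
111.17223632006277 21.172236320062765 201.17223632006278
shift mm [  37.2   63.3 -414.4] turn deg [-17.44   0.13  -0.33] q6 -0.21395322571710348
```

View pics/s12.png

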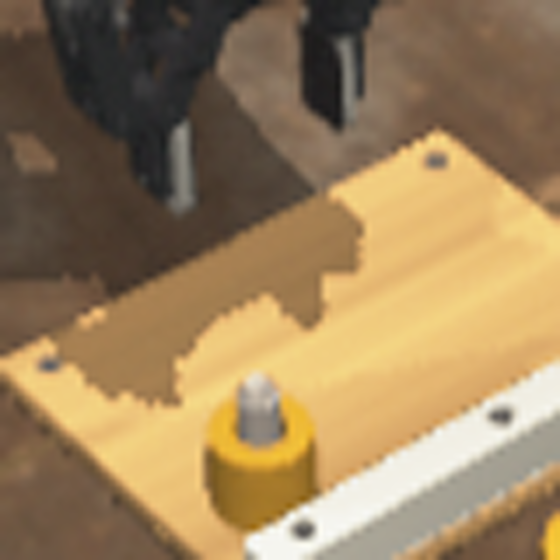

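The bush is down on the deck with the pin standing out of it, at (261,450) in the crop. Next is the offcut.

```bash
python3 -m pendant '[{"x":0,"y":0.063,"z":-0.414,"wx":-17.4,"wy":0,"wz":0},{"x":0,"y":0.063,"z":-0.414,"wx":-17.4,"wy":0,"wz":0},{"x":0,"y":0.063,"z":-0.414,"wx":-17.4,"wy":0,"wz":0},{"x":0,"y":0.063,"z":-0.414,"wx":-17.4,"wy":0,"wz":0},{"x":0,"y":0.063,"z":-0.414,"wx":-17.4,"wy":0,"wz":0},{"x":0,"y":0.063,"z":-0.414,"wx":-17.4,"wy":0,"wz":0},{"x":0,"y":0.063,"z":-0.414,"wx":-17.4,"wy":0,"wz":0},{"x":0,"y":0.063,"z":-0.414,"wx":-17.4,"wy":0,"wz":0},{"x":0,"y":0.063,"z":-0.414,"wx":-17.4,"wy":0,"wz":0},{"x":0,"y":0.063,"z":-0.414,"wx":-17.4,"wy":0,"wz":0}]' 0
python3 -m pendant '[{"x":0,"y":0,"z":-0.01,"wx":0,"wy":0,"wz":0},{"x":0,"y":0,"z":-0.01,"wx":0,"wy":0,"wz":0},{"x":0,"y":0,"z":-0.01,"wx":0,"wy":0,"wz":0}]'
python3 - <<'E'
from h import *
S=cams.snapshot("side")
to=(np.array([(104,215),(228,130),(488,240),(370,332)],float)+.5)/10-.5+np.array([175,140]); O=onz(S,to,.036); print(O,O.mean(0))
plan((.501,.36,.07),down(21.2))
E
```

```text
time: 11.58
tool_pos: [0.4974, 0.3593, 0.1529]
orientation: [0.931, 1.362, -0.935]
force: [0.7, 0.1, 0.1]
width: 0.0854
time: 11.83
tool_pos: [0.4937, 0.3666, 0.1529]
orientation: [0.93, 1.363, -0.935]
force: [-0.7, -0.0, 0.2]
width: 0.0853
[[0.45895679 0.39961632 0.036     ]
 [0.51168098 0.41870379 0.036     ]
 [0.54910407 0.31781402 0.036     ]
 [0.49691206 0.29718239 0.036     ]] [0.50416348 0.35832913 0.036     ]
shift mm [83.1  4.8  7.9] turn deg [-0.05  0.06  0.16] q6 0.24936421359162142
```

```bash
python3 -m pendant '[{"x":0.03,"y":0.0058,"z":0.0094,"wx":0,"wy":0,"wz":0},{"x":0.07,"y":0.0058,"z":0.0094,"wx":0,"wy":0,"wz":0},{"x":0.11,"y":0.0058,"z":0.0094,"wx":0,"wy":0,"wz":0},{"x":0.11,"y":0.0058,"z":0.0094,"wx":0,"wy":0,"wz":0},{"x":0.11,"y":0.0058,"z":0.0094,"wx":0,"wy":0,"wz":0}]'
python3 - <<'E'
from h import *
S=cams.snapshot("side")
plan((.5025,.359,-.011),down(20.9))
cv2.imwrite("pics/s13.png",cv2.resize(S["image"][120:200,160:250],None,fx=7,fy=7,interpolation=cv2.INTER_CUBIC))
E
```

```text
time: 12.3
tool_pos: [0.5022, 0.3576, 0.0425]
orientation: [0.93, 1.363, -0.94]
force: [0.7, 0.1, 0.4]
width: 0.0857
shift mm [55.9 -1.4 -0.4] turn deg [0.15 0.02 0.07] q6 0.23278412709911764
```

View pics/s13.png

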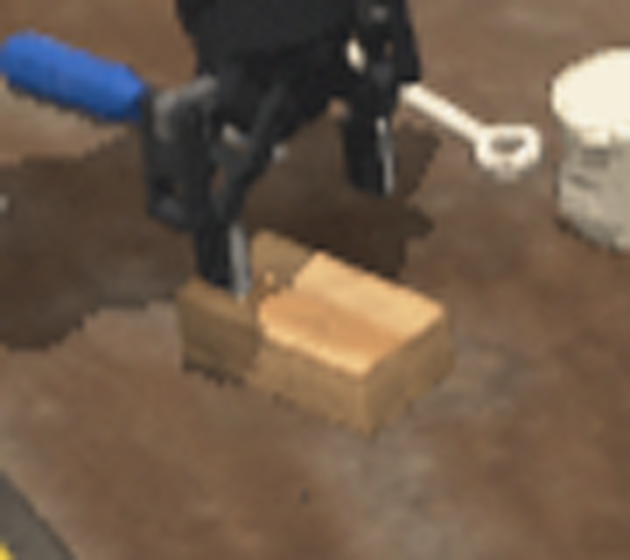

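```bash
python3 -m pendant '[{"x":0.015,"y":-0.001,"z":0,"wx":0,"wy":0,"wz":0},{"x":0.025,"y":-0.001,"z":0,"wx":0,"wy":0,"wz":0},{"x":0.03,"y":-0.001,"z":0,"wx":0,"wy":0,"wz":0},{"x":0.03,"y":-0.001,"z":0,"wx":0,"wy":0,"wz":0}]'
python3 - <<'E'
from h import *
S=cams.snapshot("side")
plan((.5025,.359,-.011),down(20.9))
cv2.imwrite("pics/s14.png",cv2.resize(S["image"][120:200,160:250],None,fx=7,fy=7,interpolation=cv2.INTER_CUBIC))
E
```

```text
time: 12.68
tool_pos: [0.503, 0.36, 0.0151]
orientation: [0.934, 1.361, -0.933]
force: [-0.3, 0.0, 0.1]
width: 0.0855
shift mm [26.3 -1.1  0.8] turn deg [ 0.22 -0.01 -0.05] q6 0.233341239933813
```

View pics/s14.png

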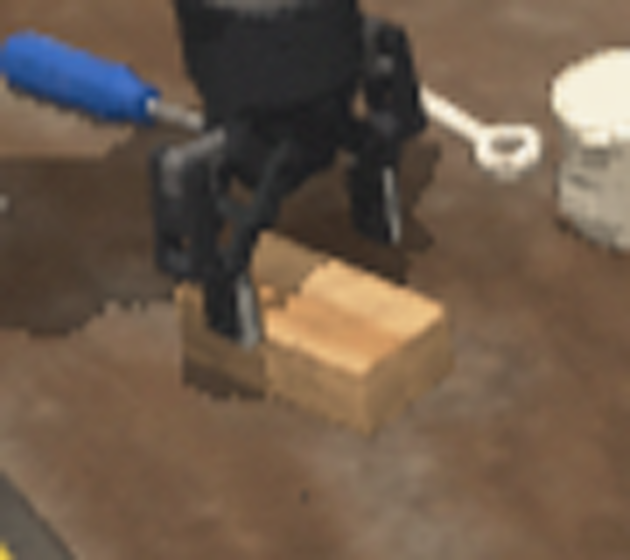

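The fingers straddle the block, with the tips about 10 mm above its top level and clear of both long sides. I'll go down and grip.

```bash
python3 -m pendant '[{"x":0.008,"y":0,"z":0,"wx":0,"wy":0,"wz":0},{"x":0.016,"y":0,"z":0,"wx":0,"wy":0,"wz":0},{"x":0.022,"y":0,"z":0,"wx":0,"wy":0,"wz":0},{"x":0.026,"y":0,"z":0,"wx":0,"wy":0,"wz":0},{"x":0.026,"y":0,"z":0,"wx":0,"wy":0,"wz":0}]'
python3 -m pendant '[{"x":0,"y":0,"z":0,"wx":0,"wy":0,"wz":0},{"x":0,"y":0,"z":0,"wx":0,"wy":0,"wz":0},{"x":0,"y":0,"z":0,"wx":0,"wy":0,"wz":0},{"x":0,"y":0,"z":0,"wx":0,"wy":0,"wz":0},{"x":0,"y":0,"z":0,"wx":0,"wy":0,"wz":0},{"x":0,"y":0,"z":0,"wx":0,"wy":0,"wz":0}]' 1 50
python3 - <<'E'
from h import *
S=cams.snapshot("side")
cv2.imwrite("pics/s15.png",cv2.resize(S["image"][120:200,160:250],None,fx=7,fy=7,interpolation=cv2.INTER_CUBIC))
E
```

```text
time: 13.15
tool_pos: [0.5021, 0.3596, -0.013]
orientation: [0.932, 1.362, -0.935]
force: [-0.3, 0.2, 0.4]
width: 0.0853
time: 13.65
tool_pos: [0.503, 0.3602, -0.0113]
orientation: [0.934, 1.361, -0.933]
force: [-1.0, -0.6, 2.9]
width: 0.059
```

View pics/s15.png

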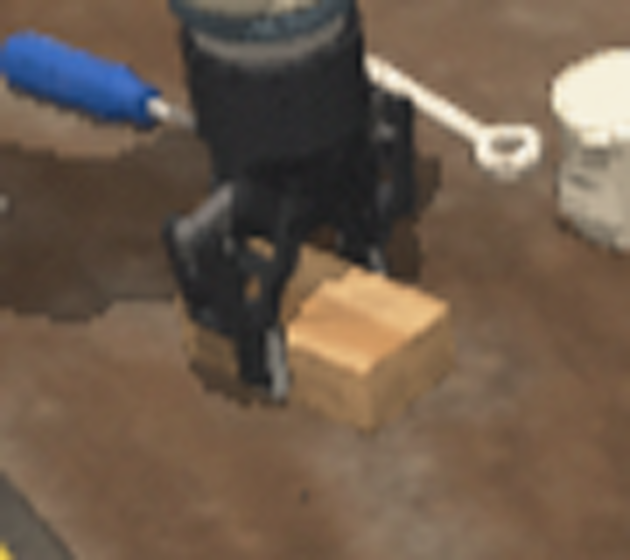

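```bash
python3 -m pendant '[{"x":-0.03,"y":0,"z":0,"wx":0,"wy":0,"wz":0},{"x":-0.07,"y":0,"z":0,"wx":0,"wy":0,"wz":0},{"x":-0.11,"y":0,"z":0,"wx":0,"wy":0,"wz":0},{"x":-0.12,"y":0,"z":0,"wx":0,"wy":0,"wz":0},{"x":-0.12,"y":0,"z":0,"wx":0,"wy":0,"wz":0}]'
python3 - <<'E'
from h import *
S=cams.snapshot("side")
plan((.5378,-.0299,.105),down(93.7))
cv2.imwrite("pics/s16.png",cv2.resize(S["image"][80:200,140:260],None,fx=5,fy=5,interpolation=cv2.INTER_CUBIC))
E
```

```text
time: 14.12
tool_pos: [0.5049, 0.3614, 0.1119]
orientation: [0.938, 1.359, -0.928]
force: [-0.2, 1.1, -2.3]
width: 0.0591
shift mm [   3.8 -108.6  376.5] turn deg [-7.257e+01  6.000e-02 -1.400e-01] q6 0.23341042861495137
```

View pics/s16.png

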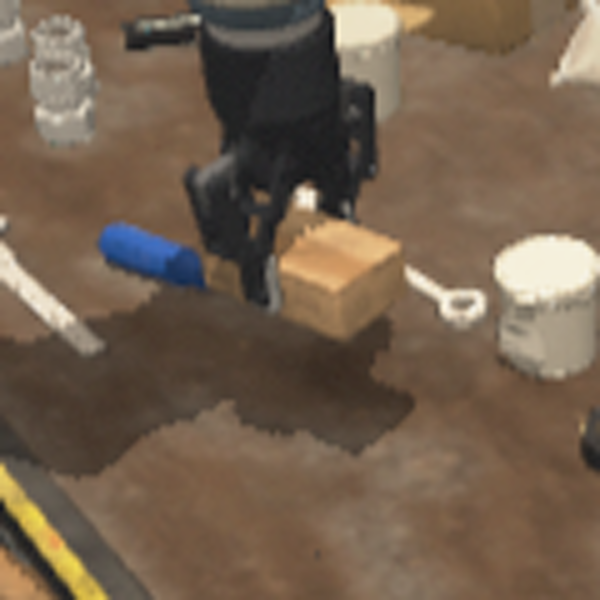

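The block is held level. Now I'll carry it over the deck.

```bash
python3 -m pendant '[{"x":0,"y":-0.1085,"z":0.3765,"wx":-72.6,"wy":0,"wz":0},{"x":0,"y":-0.1085,"z":0.3765,"wx":-72.6,"wy":0,"wz":0},{"x":0,"y":-0.1085,"z":0.3765,"wx":-72.6,"wy":0,"wz":0},{"x":0,"y":-0.1085,"z":0.3765,"wx":-72.6,"wy":0,"wz":0},{"x":0,"y":-0.1085,"z":0.3765,"wx":-72.6,"wy":0,"wz":0},{"x":0,"y":-0.1085,"z":0.3765,"wx":-72.6,"wy":0,"wz":0},{"x":0,"y":-0.1085,"z":0.3765,"wx":-72.6,"wy":0,"wz":0},{"x":0,"y":-0.1085,"z":0.3765,"wx":-72.6,"wy":0,"wz":0},{"x":0,"y":-0.1085,"z":0.3765,"wx":-72.6,"wy":0,"wz":0},{"x":0,"y":-0.1085,"z":0.3765,"wx":-72.6,"wy":0,"wz":0}]'
python3 - <<'E'
from h import *
plan((.5378,-.0299,.105),down(93.7))
E
```

```text
time: 15.0
tool_pos: [0.5349, -0.0272, 0.1057]
orientation: [0.028, 1.575, -0.028]
force: [1.3, 0.4, -3.1]
width: 0.0596
shift mm [ 0.6 -2.6  3. ] turn deg [-5.74 -0.27 -0.02] q6 -1.6082570113633563
```

```bash
python3 -m pendant '[{"x":0,"y":-0.0025,"z":0.003,"wx":-5.7,"wy":0,"wz":0},{"x":0,"y":-0.0025,"z":0.003,"wx":-5.7,"wy":0,"wz":0},{"x":0,"y":-0.0025,"z":0.003,"wx":-5.7,"wy":0,"wz":0},{"x":0,"y":-0.0025,"z":0.003,"wx":-5.7,"wy":0,"wz":0}]'
python3 - <<'E'
from h import *
plan((.5378,-.0299,.105),down(93.7))
s,q,C=st()
c=np.array([.535,-.018]);y=np.array([.998,.065]);x=np.array([.065,-.998])
for n,(u0,v0,k) in{"side":(220,150,5),"top":(230,170,5)}.items():
    S=cams.snapshot(n); a=cv2.resize(S["image"][v0:v0+120,u0:u0+120],None,fx=k,fy=k,interpolation=cv2.INTER_CUBIC)
    zb=q[2]+.0113
    for sx,sy in((1,1),(1,-1),(-1,1),(-1,-1)):
      for z in(zb,zb+.036):
        p=proj(S,[[*(q[:2]+sx*.03*x+sy*.055*y),z]])[0]; cv2.drawMarker(a,tuple(int(v) for v in (p-[u0,v0]+.5)*k),(255,0,255),0,8,1)
    cv2.imwrite(f"pics/{n}17.png",a)
E
```

```text
time: 15.33
tool_pos: [0.5387, -0.0273, 0.1068]
orientation: [-0.044, 1.573, 0.044]
force: [0.1, -0.0, -2.5]
width: 0.0593
shift mm [ 1.8 -2.5 -1. ] turn deg [-0.5  -0.17 -0.03] q6 -1.6997440930379235
```

View pics/side17.png

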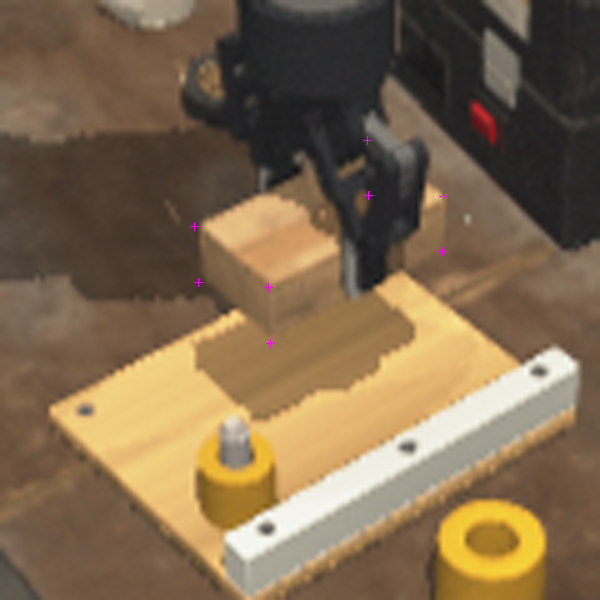

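View pics/top17.png

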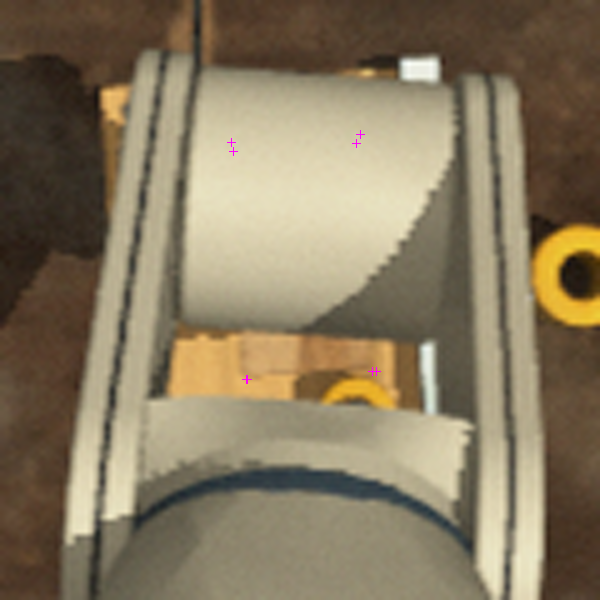

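The side view shows the block over the deck and parallel to the fence, with corners at (270,280) and (203,227) within about 1 px of the prediction. Lowering now.

```bash
python3 -m pendant '[{"x":0.02,"y":-0.0025,"z":0,"wx":-0.4,"wy":0,"wz":0},{"x":0.045,"y":-0.0025,"z":0,"wx":-0.4,"wy":0,"wz":0},{"x":0.065,"y":-0.0025,"z":0,"wx":-0.4,"wy":0,"wz":0},{"x":0.08,"y":-0.0025,"z":0,"wx":-0.4,"wy":0,"wz":0},{"x":0.085,"y":-0.0025,"z":0,"wx":-0.4,"wy":0,"wz":0},{"x":0.085,"y":-0.0025,"z":0,"wx":-0.4,"wy":0,"wz":0}]'
python3 - <<'E'
from h import *
plan((.5378,-.0299,.0047),down(93.7))
S=cams.snapshot("side"); cv2.imwrite("pics/s18.png",cv2.resize(S["image"][180:300,220:340],None,fx=5,fy=5,interpolation=cv2.INTER_CUBIC))
E
```

```text
time: 15.93
tool_pos: [0.539, -0.0297, 0.0221]
orientation: [-0.051, 1.573, 0.052]
force: [-0.1, -0.2, -2.8]
width: 0.0596
shift mm [17.4 -0.1 -1.2] turn deg [ 0.07 -0.16 -0.02] q6 -1.7137092459883934
```

View pics/s18.png

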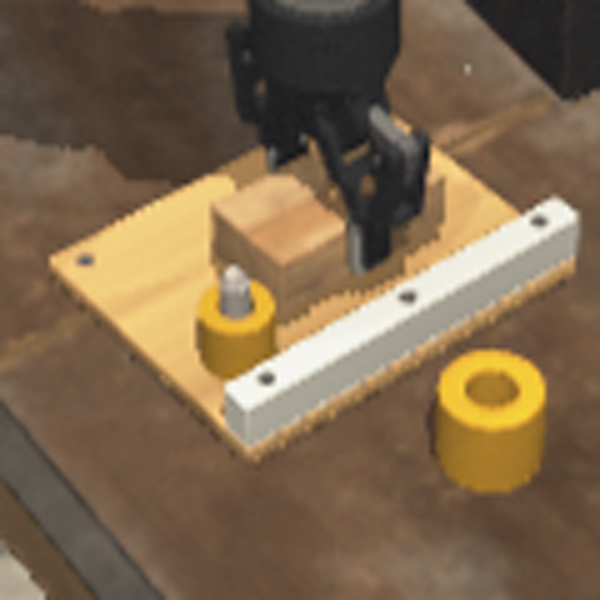

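```bash
python3 -m pendant '[{"x":0.006,"y":0,"z":0,"wx":0,"wy":0,"wz":0},{"x":0.012,"y":0,"z":0,"wx":0,"wy":0,"wz":0},{"x":0.015,"y":0,"z":0,"wx":0,"wy":0,"wz":0},{"x":0.017,"y":0,"z":0,"wx":0,"wy":0,"wz":0},{"x":0.018,"y":0,"z":0,"wx":0,"wy":0,"wz":0},{"x":0.018,"y":0,"z":0,"wx":0,"wy":0,"wz":0}]'
python3 - <<'E'
from h import *
plan((.5378,-.0299,.0047),down(93.7))
S=cams.snapshot("side"); cv2.imwrite("pics/s19.png",cv2.resize(S["image"][180:300,220:340],None,fx=5,fy=5,interpolation=cv2.INTER_CUBIC))
E
```

```text
time: 16.48
tool_pos: [0.54, -0.0307, 0.0053]
orientation: [-0.051, 1.57, 0.051]
force: [-0.7, -0.7, -2.9]
width: 0.0593
shift mm [ 0.6  0.9 -2.2] turn deg [ 0.03 -0.01 -0.  ] q6 -1.714651524139551
```

View pics/s19.png

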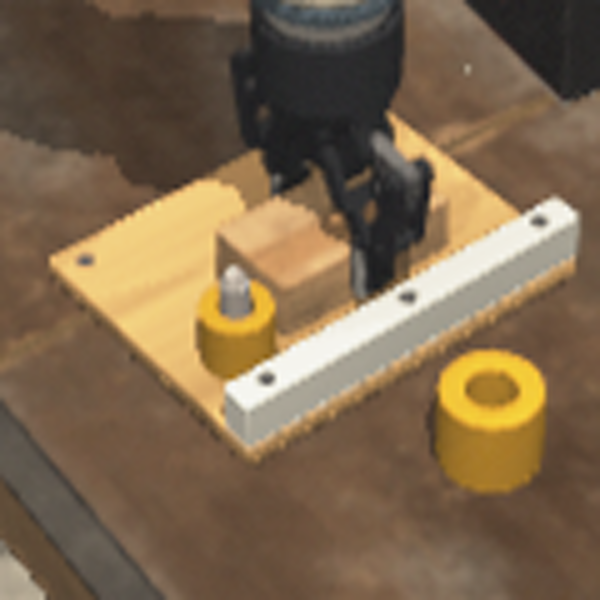

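Just above the deck with the weight still hanging. I'll lower the last millimetre, then nudge toward the bush watching force.

```bash
python3 -m pendant '[{"x":0.0005,"y":0,"z":-0.001,"wx":0,"wy":0,"wz":0},{"x":0.001,"y":0,"z":-0.002,"wx":0,"wy":0,"wz":0},{"x":0.001,"y":0,"z":-0.002,"wx":0,"wy":0,"wz":0}]'
python3 -m pendant '[{"x":0,"y":0,"z":-0.001,"wx":0,"wy":0,"wz":0},{"x":0,"y":0,"z":-0.001,"wx":0,"wy":0,"wz":0}]'
python3 -m pendant '[{"x":0,"y":0,"z":-0.001,"wx":0,"wy":0,"wz":0},{"x":0,"y":0,"z":-0.001,"wx":0,"wy":0,"wz":0}]'
python3 - <<'E'
from h import *
plan((.5378,-.0299,.0047),down(93.7))
for n,(u0,v0,k) in{"side":(240,200,9),"top":(250,200,6)}.items():
    S=cams.snapshot(n); a=cv2.resize(S["image"][v0:v0+66,u0:u0+80],None,fx=k,fy=k,interpolation=cv2.INTER_CUBIC); cv2.imwrite(f"pics/{n}20.png",a)
E
```

```text
time: 16.78
tool_pos: [0.5385, -0.0308, 0.0047]
orientation: [-0.051, 1.569, 0.051]
force: [1.2, -0.3, -2.1]
width: 0.0591
time: 16.95
tool_pos: [0.5375, -0.0309, 0.0047]
orientation: [-0.051, 1.569, 0.051]
force: [1.8, 0.0, -1.0]
width: 0.0593
time: 17.12
tool_pos: [0.5365, -0.031, 0.0046]
orientation: [-0.051, 1.569, 0.051]
force: [0.7, 0.2, 0.9]
width: 0.0595
shift mm [-0.1  1.   1.3] turn deg [0.04 0.06 0.01] q6 -1.7157875491336585
```

View pics/side20.png

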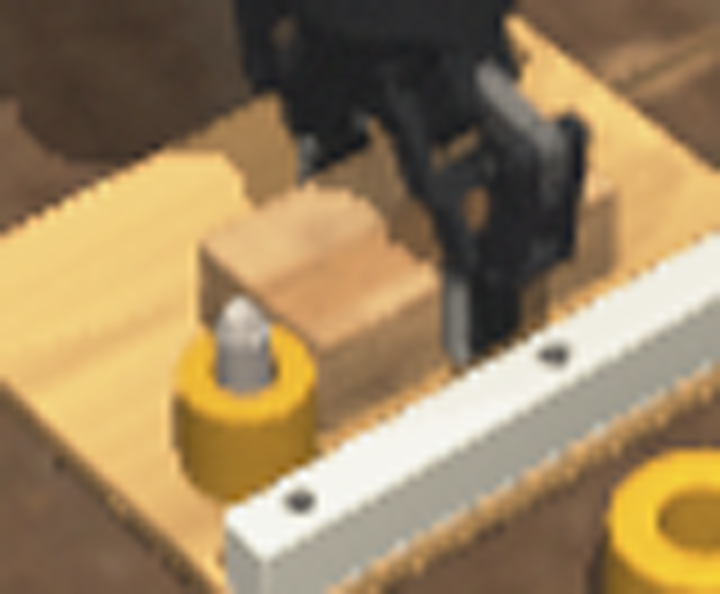

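View pics/top20.png

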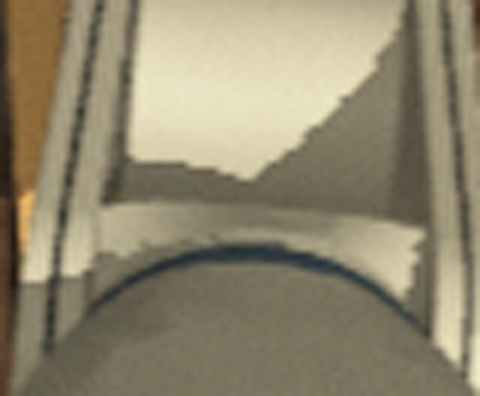

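```bash
cat >> h.py <<'E'
JC=np.array([.535,-.018]);JY=np.array([.998,.065]);JX=np.array([.065,-.998])
def jig(P): P=np.atleast_2d(P)[:,:2]-JC; return np.c_[P@JX,P@JY].round(4)*1e3
E
python3 - <<'E'
from h import *
S=cams.snapshot("side")
f=lambda p:(np.array(p,float)+.5)/9-.5+np.array([240,200])
print(jig(onz(S,f([(200,243),(318,350)])-[.5,.8],.052)))
print("pin/bush",jig([[.463,-.058]]), "bush ellipse",jig(onz(S,f([(246,372)])-[.5,.8],.052)))
E
```

```text
[[-17.7 -51.4]
 [ 39.2 -52.1]]
pin/bush [[ 35.2 -74.5]] bush ellipse [[ 33.5 -73.1]]
```

```bash
python3 -m pendant '[{"x":0,"y":0,"z":-0.001,"wx":0,"wy":0,"wz":0},{"x":0,"y":0,"z":-0.001,"wx":0,"wy":0,"wz":0}]'
python3 -m pendant '[{"x":0,"y":0,"z":-0.001,"wx":0,"wy":0,"wz":0},{"x":0,"y":0,"z":-0.001,"wx":0,"wy":0,"wz":0}]'
python3 -m pendant '[{"x":0,"y":0,"z":-0.001,"wx":0,"wy":0,"wz":0},{"x":0,"y":0,"z":-0.001,"wx":0,"wy":0,"wz":0}]'
```

```text
time: 17.43
tool_pos: [0.5357, -0.031, 0.0046]
orientation: [-0.051, 1.569, 0.051]
force: [2.4, 0.1, 2.6]
width: 0.0595
time: 17.6
tool_pos: [0.5349, -0.0311, 0.0046]
orientation: [-0.051, 1.569, 0.051]
force: [5.2, 1.0, 2.6]
width: 0.0593
time: 17.77
tool_pos: [0.5338, -0.0312, 0.0046]
orientation: [-0.051, 1.569, 0.051]
force: [4.7, 0.6, 3.4]
width: 0.0592
```

```bash
python3 -m pendant '[{"x":0,"y":0,"z":-0.001,"wx":0,"wy":0,"wz":0},{"x":0,"y":0,"z":-0.001,"wx":0,"wy":0,"wz":0}]'
python3 - <<'E'
from h import *
S=cams.snapshot("side")
a=cv2.resize(S["image"][200:266,240:320],None,fx=9,fy=9,interpolation=cv2.INTER_CUBIC); cv2.imwrite("pics/s21.png",a)
E
```

```text
time: 17.93
tool_pos: [0.5332, -0.0312, 0.0046]
orientation: [-0.052, 1.568, 0.051]
force: [7.5, 0.1, 1.9]
width: 0.0591
```

View pics/s21.png

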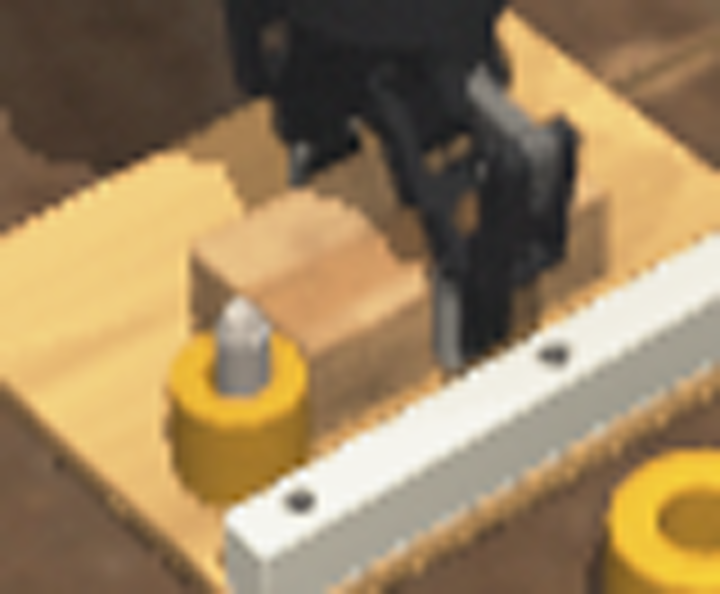

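The bush is now pressed up against the pin by the block end, with the reaction at 7.5 N. I'll back off 0.5 mm to relieve it, open a little and rise.

```bash
python3 -m pendant '[{"x":0,"y":0,"z":0.0005,"wx":0,"wy":0,"wz":0},{"x":0,"y":0,"z":0.0005,"wx":0,"wy":0,"wz":0}]'
python3 -m pendant '[{"x":0,"y":0,"z":0,"wx":0,"wy":0,"wz":0},{"x":0,"y":0,"z":0,"wx":0,"wy":0,"wz":0},{"x":0,"y":0,"z":0,"wx":0,"wy":0,"wz":0},{"x":0,"y":0,"z":0,"wx":0,"wy":0,"wz":0},{"x":0,"y":0,"z":0,"wx":0,"wy":0,"wz":0}]' 0.16
python3 -m pendant '[{"x":-0.01,"y":0,"z":0,"wx":0,"wy":0,"wz":0},{"x":-0.025,"y":0,"z":0,"wx":0,"wy":0,"wz":0},{"x":-0.05,"y":0,"z":0,"wx":0,"wy":0,"wz":0},{"x":-0.09,"y":0,"z":0,"wx":0,"wy":0,"wz":0},{"x":-0.13,"y":0,"z":0,"wx":0,"wy":0,"wz":0},{"x":-0.13,"y":0,"z":0,"wx":0,"wy":0,"wz":0}]'
python3 - <<'E'
from h import *
S=cams.snapshot("side")
a=cv2.resize(S["image"][190:266,240:330],None,fx=8,fy=8,interpolation=cv2.INTER_CUBIC); cv2.imwrite("pics/s22.png",a)
E
```

```text
time: 18.15
tool_pos: [0.5332, -0.0312, 0.0046]
orientation: [-0.051, 1.569, 0.051]
force: [4.9, -0.2, 4.8]
width: 0.0596
time: 18.57
tool_pos: [0.5318, -0.0311, 0.004]
orientation: [-0.051, 1.572, 0.051]
force: [-0.6, 0.1, 0.0]
width: 0.0717
time: 19.07
tool_pos: [0.537, -0.0315, 0.1419]
orientation: [-0.052, 1.559, 0.05]
force: [1.6, -0.3, 0.5]
width: 0.0719
```

View pics/s22.png

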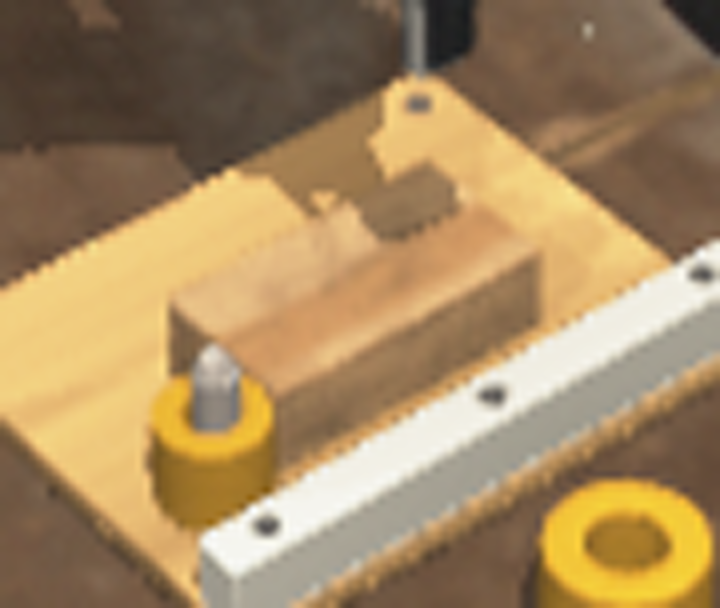

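The block lies flat on the deck with its end touching the bush, at (275,390) and (170,300), and there is an even gap to the fence. To press down and sideways at once I'll tilt the tool about 40° toward the fence and straddle the block's upper left edge with the jaws about 20 mm open. One tip goes on the top face, the other on the left side.

```bash
python3 -m pendant '[{"x":0,"y":0.03,"z":0,"wx":0,"wy":0,"wz":-40},{"x":0,"y":0.03,"z":0,"wx":0,"wy":0,"wz":-40},{"x":0,"y":0.03,"z":0,"wx":0,"wy":0,"wz":-40},{"x":0.0,"y":0.03,"z":0,"wx":0,"wy":0,"wz":-40},{"x":0.0,"y":0.03,"z":0,"wx":0,"wy":0,"wz":-40},{"x":0.0,"y":0.03,"z":0,"wx":0,"wy":0,"wz":-40},{"x":0.0,"y":0.03,"z":0,"wx":0,"wy":0,"wz":-40},{"x":0.0,"y":0.03,"z":0,"wx":0,"wy":0,"wz":-40}]' 0.75 80
python3 - <<'E'
from h import *
s,q,C=st(); print(jig(q),q[2],C.as_matrix().round(2),s["joint_positions"].round(2),s["width"])
for n in("side","top"):
    S=cams.snapshot(n); a=cv2.resize(S["image"][130:280,220:370],None,fx=4,fy=4,interpolation=cv2.INTER_CUBIC)
    p=proj(S,[q,q+[0,0,.034]]); print(n,((p-[220,130])*4).round())
    cv2.imwrite(f"pics/{n}23.png",a)
E
```

```text
time: 19.78
tool_pos: [0.5296, -0.0002, 0.1328]
orientation: [-0.596, 1.481, -0.492]
force: [0.7, 0.0, 0.7]
width: 0.0216
[[-18.1  -4.2]] 0.13283666727824192 [[ 0.04 -0.05  1.  ]
 [-0.64  0.76  0.07]
 [-0.77 -0.64 -0.  ]] [ 0.35  0.55  1.88 -0.77  1.09 -0.79] 0.02162985446964634
side [[219. 257.]
 [217. 214.]]
top [[235. 381.]
 [234. 378.]]
```

View pics/side23.png

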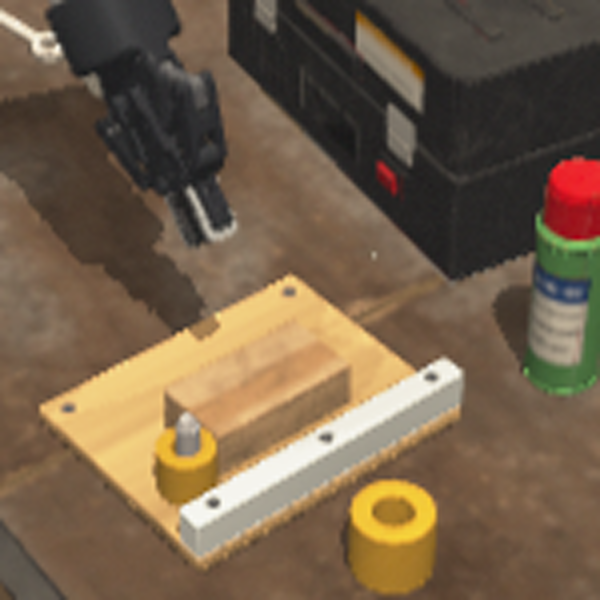

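View pics/top23.png

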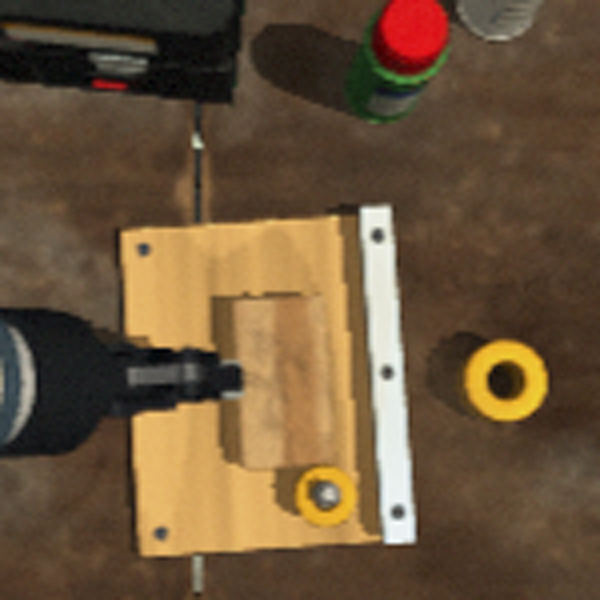

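The top view is clear: block top face from about (235,300) to (330,465), tips at (243,380), bush at (327,495). I'll triangulate the tips and measure the block.

Run:
```python
from h import *
T=cams.snapshot("top");S=cams.snapshot("side")
f=lambda p:(np.array(p,float)+.5)/4-.5+np.array([220,130])
P=lambda s:s["K"]@np.c_[cam(s)[1],cam(s)[2]]
for a,b in(((240,380),(212,237)),((243,380),(230,233)),((240,380),(195,243))):
    X=cv2.triangulatePoints(P(T),P(S),f(a).reshape(2,1),(f(b)-[.5,.8]).reshape(2,1)); X=(X[:3]/X[3]).ravel(); 
    pt=proj(T,[X])[0]-f(a); print(X,jig(X),X[2],"res",pt)
cv2.imwrite("pics/t24.png",cv2.resize(T["image"][195:265,255:330],None,fx=8,fy=8,interpolation=cv2.INTER_CUBIC))
cv2.imwrite("pics/s24.png",cv2.resize(S["image"][175:260,240:330],None,fx=8,fy=7,interpolation=cv2.INTER_CUBIC))
```

```text
[ 5.25814771e-01 -3.68223331e-04  1.54828448e-01] [[-18.2  -8. ]] 0.15482844783202704 res [-1.00591725  1.70943825]
[ 0.53142845 -0.00552543  0.15827661] [[-12.7  -2.8]] 0.15827660590533604 res [ 0.47642765 -0.79204708]
[0.51993966 0.00307028 0.15109987] [[-22.  -13.7]] 0.1510998724883994 res [-2.48041666  4.31314209]
```

View pics/t24.png

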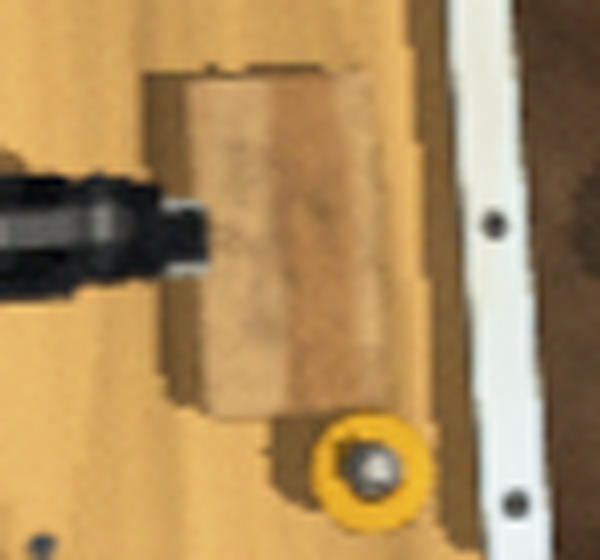

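Run:
```python
from h import *
T=cams.snapshot("top")
f=lambda p,k=8:(np.array(p,float)+.5)/k-.5+np.array([255,195])
print("block",jig(onz(T,f([(187,78),(207,418),(368,72),(390,408)]),.052)))
print("bush",jig(onz(T,f([(374,471)]),.052)),"pintip",jig(onz(T,f([(378,468)]),.076)))
print("fence face top",jig(onz(T,f([(450,80),(482,500)]),.046)))
print("tip",jig(onz(T,f([(208,237)]),.158)),jig(onz(T,f([(208,237)]),.15)))
```

```text
block [[-17.2  53.7]
 [-17.5 -56.1]
 [ 41.5  52. ]
 [ 41.3 -56.7]]
bush [[ 34.8 -76.4]] pintip [[ 35.  -74.9]]
fence face top [[ 68.4  48.3]
 [ 69.2 -88.1]]
tip [[-13.4  -3.5]] [[-13.4  -3.1]]
```

The measurement puts the block at jig x -17 to 42 and y -56 to +54, flush to the bush, with the fence face at 69. Now lowering toward the upper left edge.

```bash
python3 -m pendant '[{"x":0.02,"y":0.0167,"z":0.002,"wx":0,"wy":0,"wz":0},{"x":0.045,"y":0.0375,"z":0.002,"wx":0,"wy":0,"wz":0},{"x":0.0614,"y":0.0512,"z":0.002,"wx":0,"wy":0,"wz":0},{"x":0.0614,"y":0.0512,"z":0.002,"wx":0,"wy":0,"wz":0},{"x":0.0614,"y":0.0512,"z":0.002,"wx":0,"wy":0,"wz":0}]'
python3 - <<'E'
from h import *
s,q,C=st(); print(jig(q),q[2],C.as_matrix().round(3)[:,0],s["width"])
for n,(u0,v0) in{"side":(240,180),"top":(245,190)}.items():
    S=cams.snapshot(n); a=cv2.resize(S["image"][v0:v0+80,u0:u0+90],None,fx=7,fy=7,interpolation=cv2.INTER_CUBIC)
    cv2.imwrite(f"pics/{n}25.png",a)
E
```

```text
time: 20.45
tool_pos: [0.5323, -0.0023, 0.0544]
orientation: [-0.593, 1.48, -0.497]
force: [-0.2, 0.5, 0.5]
width: 0.0213
[[-15.8  -1.7]] 0.054421354942479024 [ 0.04  -0.642 -0.766] 0.02134423499237523
```

View pics/side25.png

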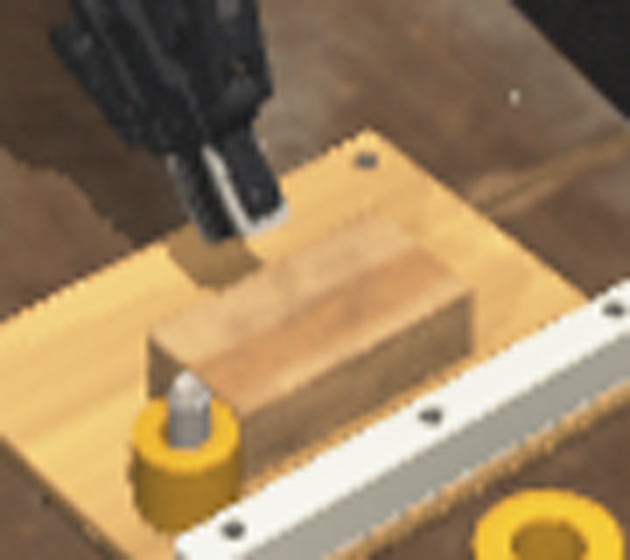

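View pics/top25.png

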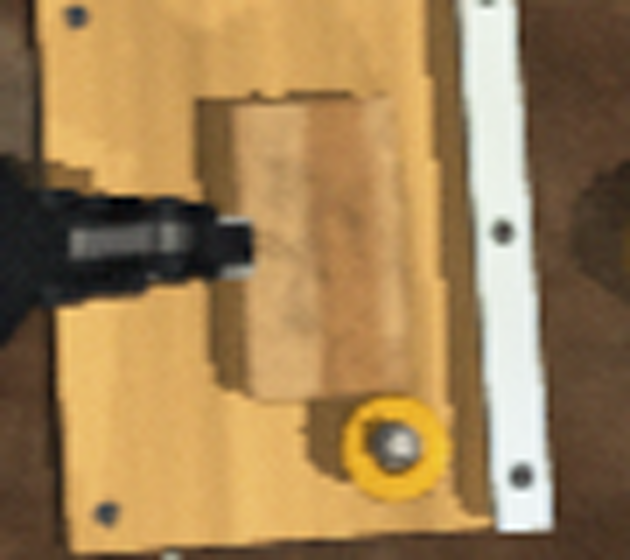

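```bash
python3 -m pendant '[{"x":0.008,"y":0.008,"z":0,"wx":0,"wy":0,"wz":0},{"x":0.014,"y":0.0135,"z":0,"wx":0,"wy":0,"wz":0},{"x":0.018,"y":0.0175,"z":0,"wx":0,"wy":0,"wz":0},{"x":0.018,"y":0.0175,"z":0,"wx":0,"wy":0,"wz":0}]'
python3 - <<'E'
from h import *
s,q,C=st(); print(jig(q),q[2],C.as_matrix().round(3)[:,0],s["width"])
for n,(u0,v0) in{"side":(250,190),"top":(245,190)}.items():
    S=cams.snapshot(n); a=cv2.resize(S["image"][v0:v0+65,u0:u0+80],None,fx=9,fy=9,interpolation=cv2.INTER_CUBIC)
    cv2.imwrite(f"pics/{n}26.png",a)
E
```

```text
time: 20.88
tool_pos: [0.5337, 0.0, 0.0332]
orientation: [-0.598, 1.474, -0.502]
force: [-5.8, 7.4, 33.9]
width: 0.0214
[[-18.1  -0.2]] 0.033190077865473386 [ 0.044 -0.647 -0.761] 0.021360517901029653
```

View pics/side26.png

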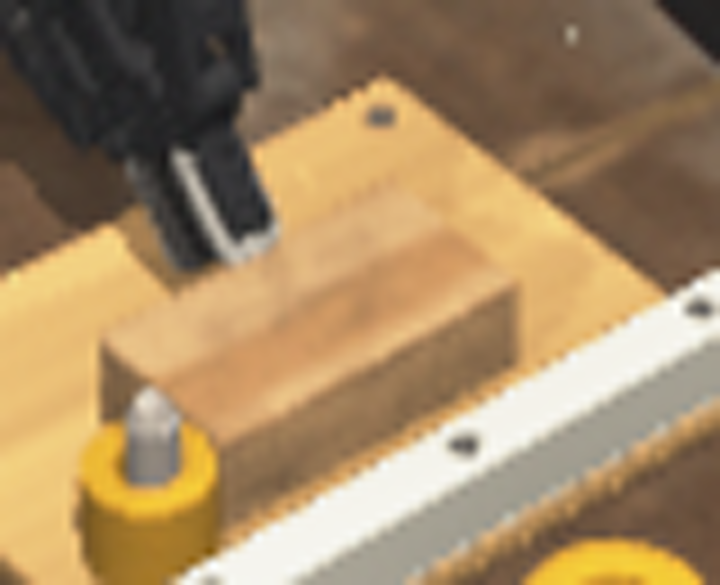

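View pics/top26.png

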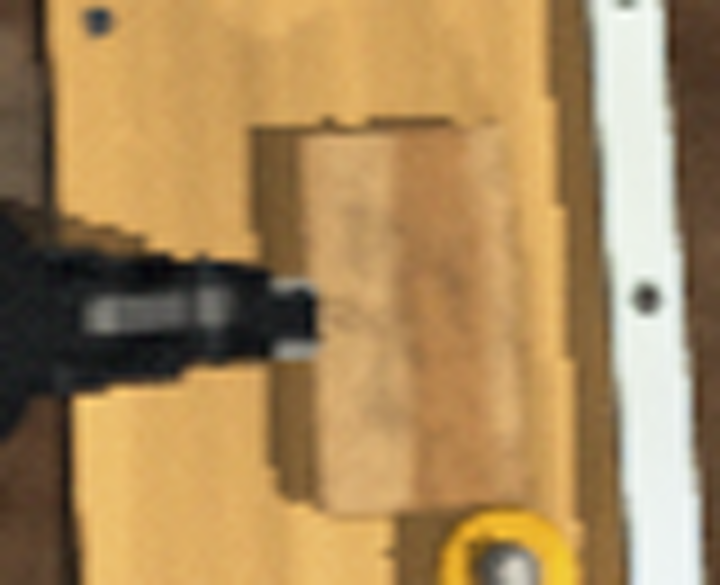

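The upper tip touched the block's top at about 34 N, so the tips sit around 6 mm lower than I estimated. I'll raise it straight away.

```bash
python3 -m pendant '[{"x":-0.0046,"y":-0.0038,"z":0,"wx":0,"wy":0,"wz":0},{"x":-0.0046,"y":-0.0038,"z":0,"wx":0,"wy":0,"wz":0},{"x":-0.0046,"y":-0.0038,"z":0,"wx":0,"wy":0,"wz":0}]'
python3 - <<'E'
from h import *
s,q,C=st(); print(jig(q),q[2],C.as_matrix().round(3)[:,0],s["width"],s["force"])
E
```

```text
time: 21.23
tool_pos: [0.5328, 0.0008, 0.0353]
orientation: [-0.593, 1.477, -0.495]
force: [0.2, -0.5, 0.3]
width: 0.0213
[[-18.9  -1. ]] 0.03529006667645437 [ 0.043 -0.641 -0.766] 0.02130065644254964 [ 0.19000011 -0.49585388  0.29799228]
```

```bash
python3 -m pendant '[{"x":0.0026,"y":-0.0031,"z":0,"wx":0,"wy":0,"wz":0},{"x":0.0045,"y":-0.0054,"z":0,"wx":0,"wy":0,"wz":0},{"x":0.0064,"y":-0.0077,"z":0,"wx":0,"wy":0,"wz":0},{"x":0.0077,"y":-0.0092,"z":0,"wx":0,"wy":0,"wz":0},{"x":0.0077,"y":-0.0092,"z":0,"wx":0,"wy":0,"wz":0}]'
python3 - <<'E'
from h import *
s,q,C=st(); print(jig(q),q[2],C.as_matrix().round(3)[:,0],s["width"],s["force"])
for n,(u0,v0) in{"side":(250,190)}.items():
    S=cams.snapshot(n); a=cv2.resize(S["image"][v0:v0+65,u0:u0+80],None,fx=9,fy=9,interpolation=cv2.INTER_CUBIC)
    cv2.imwrite(f"pics/{n}27.png",a)
E
```

```text
time: 21.65
tool_pos: [0.5332, -0.0121, 0.0351]
orientation: [-0.593, 1.479, -0.496]
force: [-1.1, 0.5, 1.0]
width: 0.021
[[-6.  -1.5]] 0.03510097189164149 [ 0.041 -0.642 -0.766] 0.020979785266931106 [-1.05084088  0.46935436  1.00753737]
```

View pics/side27.png

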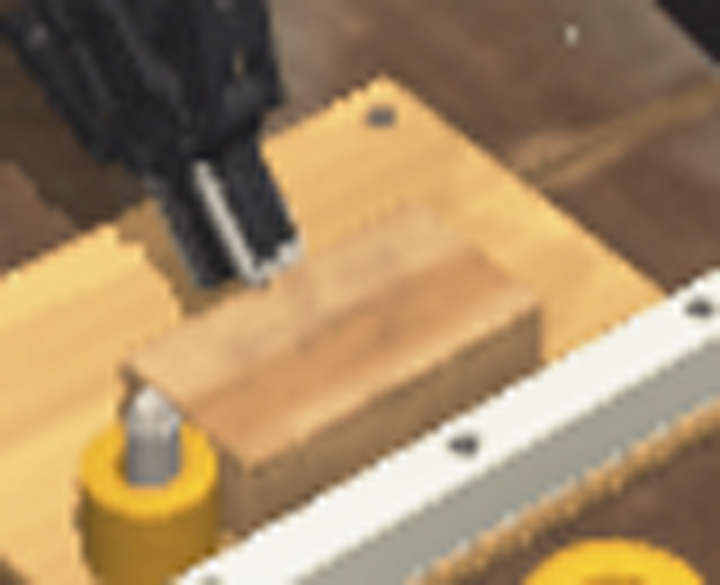

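The block is sliding square, with its near corner moved to (248,465). I'll continue toward the fence.

```bash
python3 -m pendant '[{"x":0.0019,"y":-0.0023,"z":0,"wx":0,"wy":0,"wz":0},{"x":0.0038,"y":-0.0046,"z":0,"wx":0,"wy":0,"wz":0},{"x":0.0058,"y":-0.0069,"z":0,"wx":0,"wy":0,"wz":0},{"x":0.0077,"y":-0.0092,"z":0,"wx":0,"wy":0,"wz":0},{"x":0.009,"y":-0.0108,"z":0,"wx":0,"wy":0,"wz":0},{"x":0.009,"y":-0.0108,"z":0,"wx":0,"wy":0,"wz":0}]'
python3 - <<'E'
from h import *
s,q,C=st(); print(jig(q),q[2],C.as_matrix().round(3)[:,0],s["width"],s["force"])
for n,(u0,v0) in{"side":(250,190),"top":(255,195)}.items():
    S=cams.snapshot(n); a=cv2.resize(S["image"][v0:v0+65,u0:u0+80],None,fx=9,fy=9,interpolation=cv2.INTER_CUBIC)
    cv2.imwrite(f"pics/{n}28.png",a)
E
```

```text
time: 22.2
tool_pos: [0.534, -0.0262, 0.0355]
orientation: [-0.593, 1.478, -0.497]
force: [-0.0, 0.2, 1.3]
width: 0.0213
[[ 8.1 -1.5]] 0.035495173208273355 [ 0.041 -0.642 -0.766] 0.02125798366442817 [-0.04134144  0.21242403  1.3144665 ]
```

View pics/side28.png

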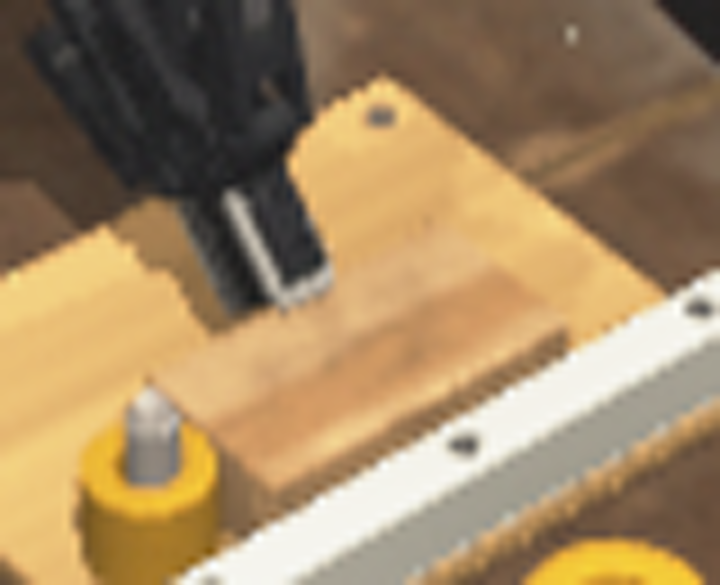

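View pics/top28.png

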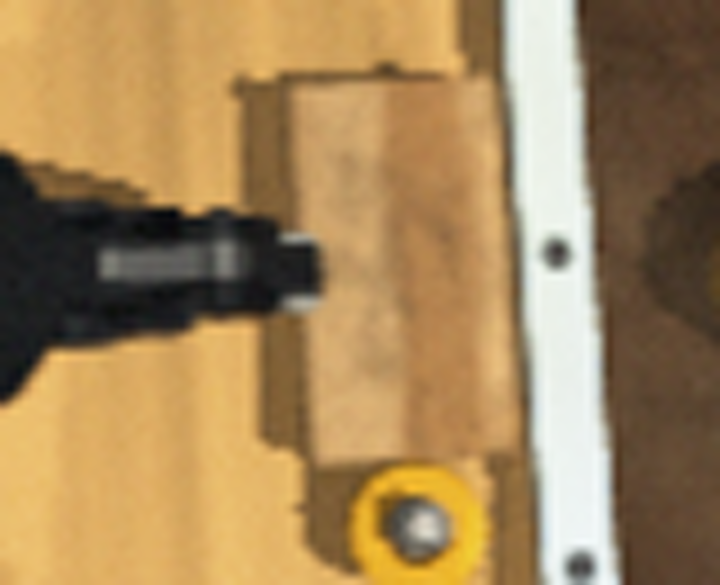

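About 5 mm of gap is left. I'll go on in small steps, watching the y force.

```bash
python3 -m pendant '[{"x":0.0007,"y":-0.0008,"z":0,"wx":0,"wy":0,"wz":0},{"x":0.0013,"y":-0.0015,"z":0,"wx":0,"wy":0,"wz":0},{"x":0.0019,"y":-0.0023,"z":0,"wx":0,"wy":0,"wz":0}]'
python3 -m pendant '[{"x":0.0007,"y":-0.0008,"z":0,"wx":0,"wy":0,"wz":0},{"x":0.0007,"y":-0.0008,"z":0,"wx":0,"wy":0,"wz":0}]'
python3 -m pendant '[{"x":0.0007,"y":-0.0008,"z":0,"wx":0,"wy":0,"wz":0},{"x":0.0007,"y":-0.0008,"z":0,"wx":0,"wy":0,"wz":0}]'
```

```text
time: 22.55
tool_pos: [0.5345, -0.0284, 0.0355]
orientation: [-0.593, 1.478, -0.495]
force: [0.7, 1.0, 0.8]
width: 0.0217
time: 22.72
tool_pos: [0.5346, -0.0296, 0.0354]
orientation: [-0.593, 1.478, -0.496]
force: [0.3, 0.0, 0.6]
width: 0.0214
time: 22.88
tool_pos: [0.5347, -0.0306, 0.0354]
orientation: [-0.593, 1.478, -0.496]
force: [-0.2, 1.1, 1.2]
width: 0.021
```

```bash
python3 -m pendant '[{"x":0.0007,"y":-0.0008,"z":0,"wx":0,"wy":0,"wz":0},{"x":0.0007,"y":-0.0008,"z":0,"wx":0,"wy":0,"wz":0}]'
python3 -m pendant '[{"x":0.0007,"y":-0.0008,"z":0,"wx":0,"wy":0,"wz":0},{"x":0.0007,"y":-0.0008,"z":0,"wx":0,"wy":0,"wz":0}]'
python3 - <<'E'
from h import *
s,q,C=st(); print(jig(q),q[2],C.as_matrix().round(3)[:,0],s["width"],s["force"])
for n,(u0,v0) in{"side":(250,190),"top":(255,195)}.items():
    S=cams.snapshot(n); a=cv2.resize(S["image"][v0:v0+65,u0:u0+80],None,fx=9,fy=9,interpolation=cv2.INTER_CUBIC)
    cv2.imwrite(f"pics/{n}29.png",a)
E
```

```text
time: 23.05
tool_pos: [0.5347, -0.0317, 0.0354]
orientation: [-0.593, 1.478, -0.496]
force: [0.1, 0.6, 1.0]
width: 0.0215
time: 23.22
tool_pos: [0.5348, -0.0328, 0.0354]
orientation: [-0.593, 1.478, -0.496]
force: [-0.3, -0.6, 1.2]
width: 0.021
[[14.7 -1.2]] 0.03538183320537567 [ 0.042 -0.641 -0.766] 0.021018237035172804 [-0.31492287 -0.58393579  1.22441665]
```

View pics/side29.png

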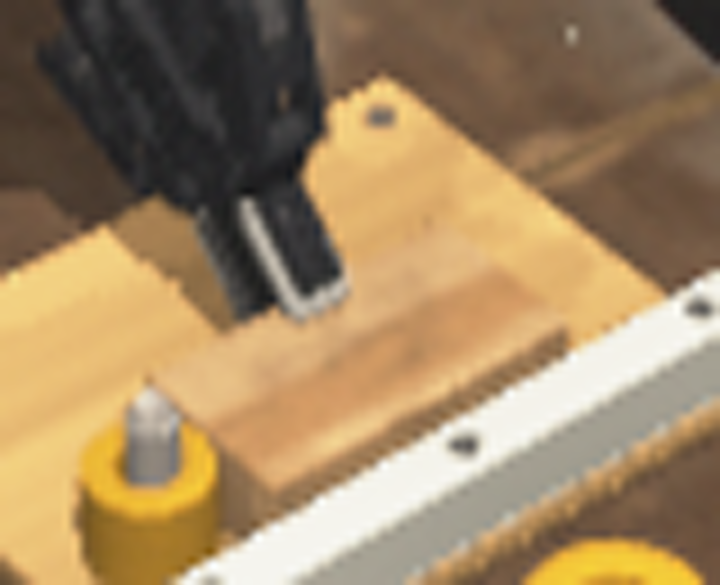

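View pics/top29.png

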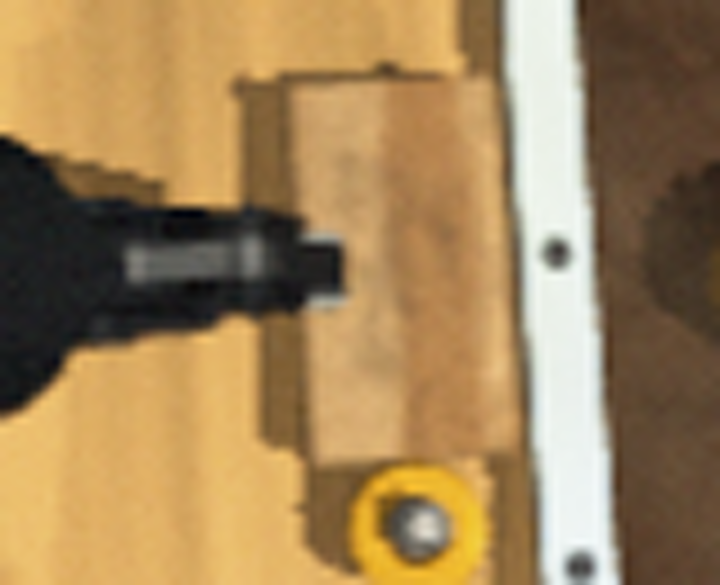

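The fingers moved 6 mm but the block did not. The earlier slide was light drag on the top face, and the lower finger is still a few mm short of the left side. Continuing.

```bash
python3 -m pendant '[{"x":0.0007,"y":-0.0008,"z":0,"wx":0,"wy":0,"wz":0},{"x":0.0013,"y":-0.0015,"z":0,"wx":0,"wy":0,"wz":0},{"x":0.0013,"y":-0.0015,"z":0,"wx":0,"wy":0,"wz":0}]'
python3 -m pendant '[{"x":0.0007,"y":-0.0008,"z":0,"wx":0,"wy":0,"wz":0},{"x":0.0013,"y":-0.0015,"z":0,"wx":0,"wy":0,"wz":0},{"x":0.0013,"y":-0.0015,"z":0,"wx":0,"wy":0,"wz":0}]'
python3 -m pendant '[{"x":0.0007,"y":-0.0008,"z":0,"wx":0,"wy":0,"wz":0},{"x":0.0007,"y":-0.0008,"z":0,"wx":0,"wy":0,"wz":0}]'
python3 -m pendant '[{"x":0.0007,"y":-0.0008,"z":0,"wx":0,"wy":0,"wz":0},{"x":0.0007,"y":-0.0008,"z":0,"wx":0,"wy":0,"wz":0}]'
```

```text
time: 23.57
tool_pos: [0.5349, -0.0348, 0.0353]
orientation: [-0.593, 1.478, -0.496]
force: [-0.7, 0.9, 1.7]
width: 0.0212
time: 23.82
tool_pos: [0.535, -0.0368, 0.0353]
orientation: [-0.593, 1.478, -0.496]
force: [0.2, 1.3, 2.0]
width: 0.0212
time: 23.98
tool_pos: [0.5351, -0.0378, 0.0353]
orientation: [-0.593, 1.478, -0.496]
force: [0.2, 1.6, 1.9]
width: 0.0213
time: 24.15
tool_pos: [0.5352, -0.0388, 0.0353]
orientation: [-0.593, 1.478, -0.496]
force: [-0.4, 1.2, 2.6]
width: 0.0213
```

```bash
python3 -m pendant '[{"x":0.0007,"y":-0.0008,"z":0,"wx":0,"wy":0,"wz":0},{"x":0.0013,"y":-0.0015,"z":0,"wx":0,"wy":0,"wz":0},{"x":0.0013,"y":-0.0015,"z":0,"wx":0,"wy":0,"wz":0}]'
python3 - <<'E'
from h import *
s,q,C=st(); print(jig(q),q[2],C.as_matrix().round(3)[:,0],s["width"],s["force"])
for n,(u0,v0) in{"side":(250,190),"top":(255,195)}.items():
    S=cams.snapshot(n); a=cv2.resize(S["image"][v0:v0+65,u0:u0+80],None,fx=9,fy=9,interpolation=cv2.INTER_CUBIC)
    cv2.imwrite(f"pics/{n}30.png",a)
E
```

```text
time: 24.4
tool_pos: [0.5353, -0.0408, 0.0352]
orientation: [-0.593, 1.478, -0.496]
force: [0.4, 2.0, 2.5]
width: 0.0213
[[22.7 -1.2]] 0.03524297770740947 [ 0.042 -0.641 -0.766] 0.021332065792582972 [0.42866005 1.95037081 2.50667518]
```

View pics/side30.png

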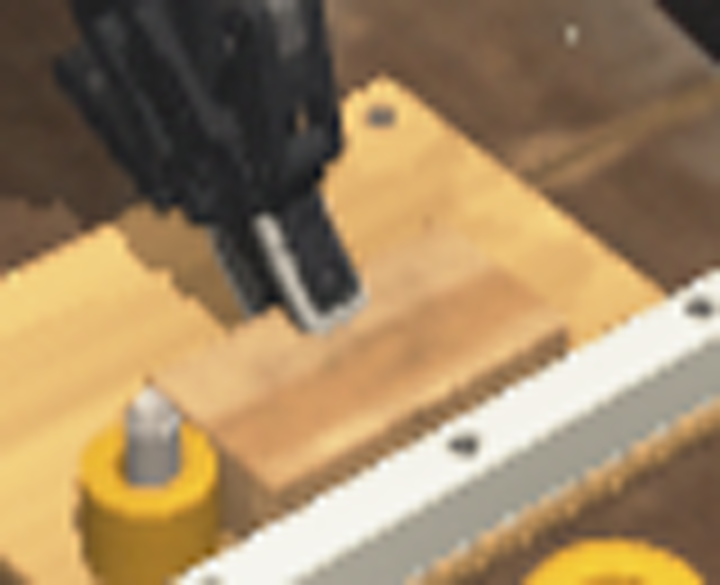

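View pics/top30.png

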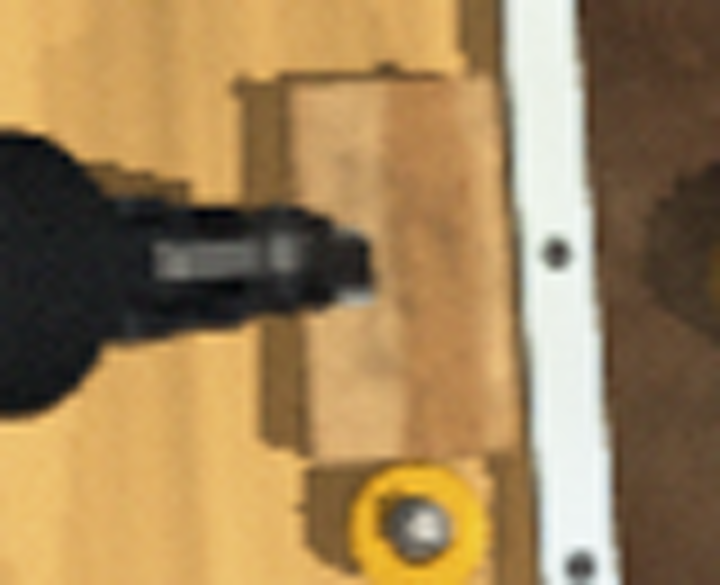

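Run:
```python
from h import *
T=cams.snapshot("top")
f=lambda p,k=9:(np.array(p,float)+.5)/k-.5+np.array([255,195])
print("block",jig(onz(T,f([(288,82),(313,465),(497,75),(520,455)]),.052)))
print("fence face top",jig(onz(T,f([(506,80),(533,480)]),.046)), "bush",jig(onz(T,f([(420,524)]),.052)))
print("outer tip",jig(onz(T,f([(372,265)]),.066)))
```

```text
block [[  5.2  54. ]
 [  5.3 -56.1]
 [ 65.5  52.2]
 [ 64.5 -57. ]]
fence face top [[ 68.5  51.2]
 [ 68.2 -64.4]] bush [[ 34.7 -74.7]]
outer tip [[25.4 -0.8]]
```

The block's right side is at x = 65 and the fence at 68.4, so there is about 3.5 mm to go. The lower tip is about 6 mm short of the side. Continuing.

```bash
python3 -m pendant '[{"x":0.0013,"y":-0.0015,"z":0,"wx":0,"wy":0,"wz":0},{"x":0.0026,"y":-0.0031,"z":0,"wx":0,"wy":0,"wz":0},{"x":0.0032,"y":-0.0038,"z":0,"wx":0,"wy":0,"wz":0},{"x":0.0032,"y":-0.0038,"z":0,"wx":0,"wy":0,"wz":0}]'
python3 -m pendant '[{"x":0.0007,"y":-0.0008,"z":0,"wx":0,"wy":0,"wz":0},{"x":0.0013,"y":-0.0015,"z":0,"wx":0,"wy":0,"wz":0},{"x":0.0013,"y":-0.0015,"z":0,"wx":0,"wy":0,"wz":0}]'
python3 -m pendant '[{"x":0.0007,"y":-0.0008,"z":0,"wx":0,"wy":0,"wz":0},{"x":0.0007,"y":-0.0008,"z":0,"wx":0,"wy":0,"wz":0}]'
python3 -m pendant '[{"x":0.0007,"y":-0.0008,"z":0,"wx":0,"wy":0,"wz":0},{"x":0.0007,"y":-0.0008,"z":0,"wx":0,"wy":0,"wz":0}]'
```

```text
time: 24.88
tool_pos: [0.5357, -0.0456, 0.0352]
orientation: [-0.593, 1.478, -0.495]
force: [-0.7, 4.5, 4.0]
width: 0.0215
time: 25.13
tool_pos: [0.5358, -0.0461, 0.0351]
orientation: [-0.591, 1.477, -0.494]
force: [-4.8, 15.7, 8.6]
width: 0.0211
time: 25.3
tool_pos: [0.5358, -0.0464, 0.0351]
orientation: [-0.59, 1.477, -0.493]
force: [-7.1, 21.9, 11.6]
width: 0.0216
time: 25.47
tool_pos: [0.5359, -0.0465, 0.0351]
orientation: [-0.589, 1.477, -0.492]
force: [-10.0, 27.6, 16.0]
width: 0.0213
```

The y reaction is now rising steeply (28 N) with 16 N vertically, so the block is against the fence. There is also an unwanted 10 N along x. Checking by picture.

Run:
```python
from h import *
s,q,C=st(); print(jig(q),q[2],C.as_matrix().round(3)[:,0],s["width"],s["force"])
for n,(u0,v0) in{"side":(250,190),"top":(255,195)}.items():
    S=cams.snapshot(n); a=cv2.resize(S["image"][v0:v0+65,u0:u0+80],None,fx=9,fy=9,interpolation=cv2.INTER_CUBIC)
    cv2.imwrite(f"pics/{n}31.png",a)
```

```text
[[28.5 -1. ]] 0.03507290004246283 [ 0.044 -0.637 -0.769] 0.021302782417426367 [-10.00776064  27.58935835  16.01403964]
```

View pics/side31.png

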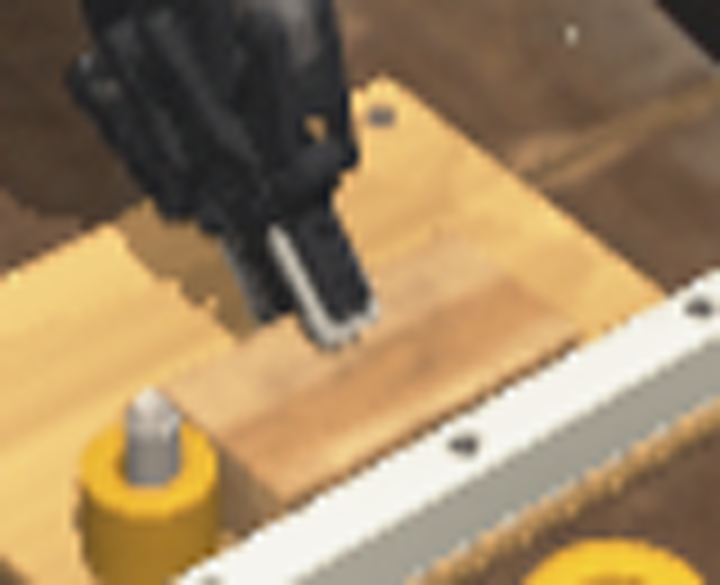

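View pics/top31.png

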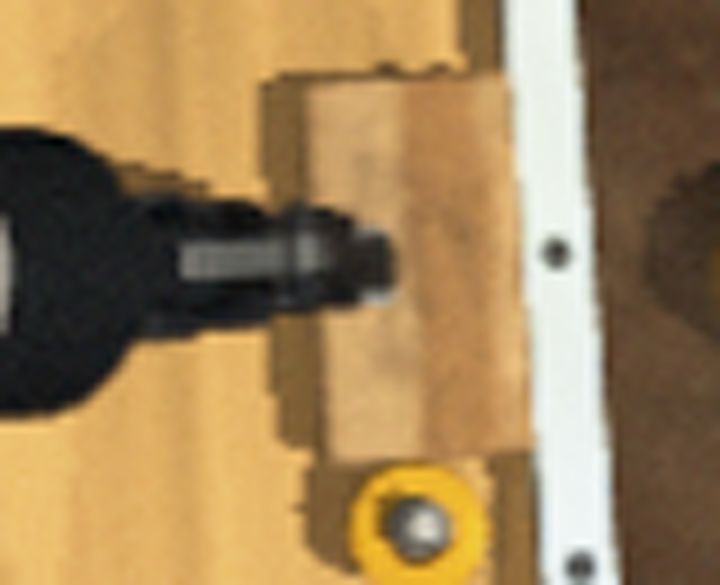

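The block is flush on the fence, with its right edge on the fence edge at (530,440), and its end is at the bush. I'll add a little downward push and ease it toward the bush.

```bash
python3 -m pendant '[{"x":0.0006,"y":0.0005,"z":-0.001,"wx":0,"wy":0,"wz":0},{"x":0.0012,"y":0.001,"z":-0.0015,"wx":0,"wy":0,"wz":0},{"x":0.0012,"y":0.001,"z":-0.0015,"wx":0,"wy":0,"wz":0}]'
python3 -m pendant '[{"x":0,"y":0,"z":-0.001,"wx":0,"wy":0,"wz":0},{"x":0,"y":0,"z":-0.001,"wx":0,"wy":0,"wz":0},{"x":0,"y":0,"z":-0.001,"wx":0,"wy":0,"wz":0},{"x":0,"y":0,"z":-0.001,"wx":0,"wy":0,"wz":0}]'
python3 - <<'E'
from h import *
T=cams.snapshot("top");s,q,C=st();print(s["force"])
cv2.imwrite("pics/t32.png",cv2.resize(T["image"][195:260,255:335],None,fx=9,fy=9,interpolation=cv2.INTER_CUBIC))
S=cams.snapshot("side");cv2.imwrite("pics/s32.png",cv2.resize(S["image"][190:255,250:330],None,fx=9,fy=9,interpolation=cv2.INTER_CUBIC))
E
```

```text
time: 25.82
tool_pos: [0.5359, -0.0465, 0.0349]
orientation: [-0.59, 1.474, -0.492]
force: [-8.8, 28.7, 25.3]
width: 0.0217
time: 26.15
tool_pos: [0.5359, -0.0464, 0.035]
orientation: [-0.59, 1.472, -0.492]
force: [-5.2, 27.2, 23.3]
width: 0.0208
[-3.97886747 27.39032021 22.72225758]
```

View pics/t32.png

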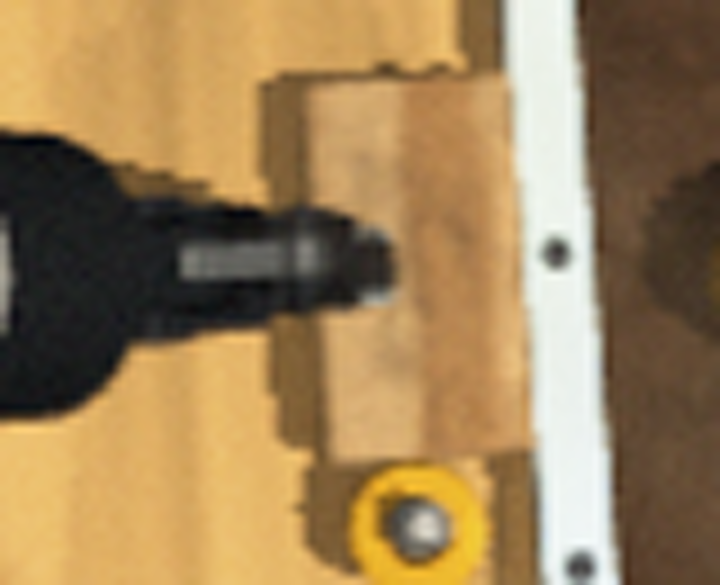

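View pics/s32.png

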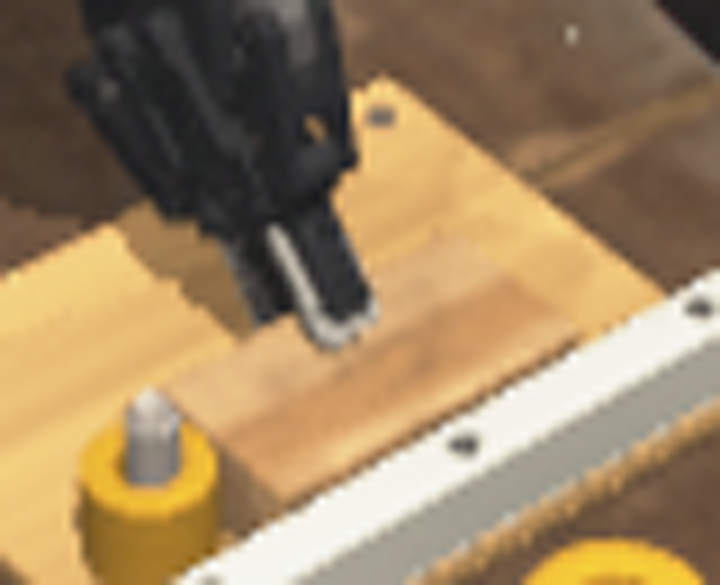

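```bash
python3 - <<'E'
from h import *
T=cams.snapshot("top");S=cams.snapshot("side")
f=lambda p,k=9:(np.array(p,float)+.5)/k-.5+np.array([255,195])
b=jig(onz(T,f([(305,85),(330,465),(510,76),(533,452)]),.052)); print(b,b.mean(0))
print("bush",jig(onz(T,f([(420,524)]),.052)))
g=lambda p:(np.array(p,float)+.5)/9-.5+np.array([250,190])-[.5,.8]
print("side corners",jig(onz(S,g([(163,385),(282,502),(582,330)]),.052)))
E
python3 -m pendant '[{"x":0,"y":0,"z":0,"wx":0,"wy":0,"wz":0},{"x":0,"y":0,"z":0,"wx":0,"wy":0,"wz":0},{"x":0,"y":0,"z":0,"wx":0,"wy":0,"wz":0},{"x":0,"y":0,"z":0,"wx":0,"wy":0,"wz":0},{"x":0,"y":0,"z":0,"wx":0,"wy":0,"wz":0},{"x":0,"y":0,"z":0,"wx":0,"wy":0,"wz":0}]'
```

```text
[[ 10.1  52.8]
 [ 10.2 -56.4]
 [ 69.2  51.7]
 [ 68.3 -56.4]] [39.45  -2.075]
bush [[ 34.7 -74.7]]
side corners [[  9.6 -52.7]
 [ 68.4 -55.6]
 [ 67.8  54.6]]
time: 26.85
tool_pos: [0.5359, -0.0464, 0.0349]
orientation: [-0.59, 1.472, -0.492]
force: [-4.7, 27.4, 21.7]
width: 0.0213
```

The block centre measures about jig x = 39.5, y = -2 (top view) or about -0.5 (side view), parallel to the fence. The push is steady at about 27 N toward the fence and 22 N down, so I'm handing in.

```bash
python3 -c "
from bench import ctrl
print(ctrl.sign_off()); s=ctrl.get_state(); print(s['time'],s['force'])"
```

```text
the job is handed in; nothing more can be done
None
the job is handed in; nothing more can be done
```

I handed the job in at about 27 s of the 64 s allowed, with the arm still pushing. No verdict is reported, so the checks below are my own.

**What I did**
- **Bush:** I put the smaller brass bush over the pin, down on the deck, and released it. The side view showed it seated.
- **Offcut:** I set it on the deck with its end against the bush, then slid it to the fence. I held it with the tool tilted 40° and the jaws straddling its upper left edge.

**Last checks**
- **Position:** The block's centre was at about x = 39.5 mm in the jig frame. In y it was about -2 mm from the top view and -0.5 mm from the side view, and both are inside the limits. It was parallel to the fence within about 0.01 rad.
- **Push:** The wrist force was steady at about 27 N toward the fence and 22 N down, with about 5 N along the fence. The contact forces on the fence and the deck can't be measured separately.

**What went wrong or disagreed**
- **Missed grasp:** The first grip on the bush closed on nothing. The fingertips stood about 30 mm higher than the stated tool offset implies, so from then on I judged depth from the pictures.
- **Hard touch:** One approach pressed the block's top with 34 N before I backed off.
- **Other objects:** I did not touch the black spacer, pot, tape or die, but I did not measure their positions again at the end.

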